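# Pack the folding draught screen and sowing pots into the balcony cabinet

### The arm

A 6-joint arm with a two-finger parallel gripper is mounted at the origin on the work surface. World frame = base frame: x ahead of the robot, y to its left, z up, the work surface at z = 0. Lengths are in mm, angles in rad, forces in N, time in s.
With the tool pointing down it reaches from about 400 to 925 mm from the base axis. Payload 12.5 kg.
Tool frame: the origin (TCP) lies on the mounting face of the last link; the fingertips stand 190 mm ahead of it and the grasp point (between the pads) lies 171 mm ahead of it; z points along the fingers, y is the line along which they close (so a half turn about z gives the same grasp; the last joint's range is limited). The gripper opens to 95 mm and grips with 3 to 60 N. Pads are 20 mm wide; open, the fingers measure 119 mm over their backs; the gripper's body (75 mm by 180 mm) begins 59 mm behind the grasp point.
Start: joints at [-1.361, 0.491, 1.559, -0, 1.092, -0.106], TCP at [194.13, -594.086, 404.761] pointing down, gripper open.
Joint ranges: [-3.1, 3.1], [-0.84, 2.19], [0.05, 2.79], [-1.13, 4.28], [0.06, 2.93], [-2.69, 2.69]. Speed limits (rad/s): [2.22, 2.22, 2.79, 3.14, 3.14, 3.14].

### API

Orientations are given as [roll, pitch, yaw] about the fixed x, y, z axes, in that order (R = Rz(yaw) Ry(pitch) Rx(roll)).
In Python, from cell import * gives the robot as it stands.
- The arm moves only by the tool arm_command, never from a script. Its argument "rows" is a list that holds one entry, the list of rows, each a list of 7 numbers: the shift along the tool's x, y, z normalised to -1 to 1, where 1 is 0.15 m, then the turn, a rotation vector about the tool's x, y, z normalised to -1 to 1, where 1 is 360 degrees, then the opening, from -1 (shut) to 1 (fully open). A call has 1 to 10 rows; each row is the pose to reach, as a shift and turn from the pose commanded when the call began, along the tool's axes at that moment, turning the shorter way round; what a row does not reach only later rows make up. A row lasts 1/12 s, in which the tool goes at most 41.7 mm and 7.16 degrees, less where a joint would pass 70% of its speed; a pose out of reach is approached as far as the arm can. A call with a number of a shift or a turn outside -1 to 1 is refused whole. A call with a gripper value outside its range is refused whole. The fingers move at their own pace and stop on an object; the grip force is fixed at half the most. Time passes only in rows, so rows that repeat a pose let the fingers close. It gives the time, the measured TCP pose, the force, the opening and the grip force at its end, in the units of the state.
- state(): the state, without advancing time (a new reading comes with each control period).
- read_camera(name): name is "side" or "top" or "wrist"; returns (picture, depth): 400x640x3 uint8, red, green, blue; 400x640 float32, mm along the optical axis (not along the pixel's ray), 0 where there is no reading.
- get_calibration(name): a dict with "camera_matrix" (3x3 intrinsics, pixels), "position" and "orientation" of the camera in the world; the wrist camera has in their place "hand_eye" (4x4, takes a point from camera to tool coordinates, whose origin is the TCP and whose axes are the flange's). Camera axes: x right, y up, looking along -z (the intrinsics and any distortion apply to the point x, -y, -z); pixel columns grow to the right and rows downward; lengths in mm; the calibration is good to about 2 mm. A picture is of the moment at which its call begins: read the wrist's pose just before it. get_calibration takes no time and is no camera call.
- job_done(): hands the job in; it is judged then, once.
The state is a dict: "t": time; "joints": joint angles; "qvel": joint speeds; "tau": joint torques, N m; "eef_pos": TCP position; "tcp_rot": TCP orientation; "ft_force": force on the tool from outside, world axes, zero at the start; "moment": the same for the moment, N m; "opening": opening from 0.0 (shut) to 1.0 (fully open); "grip_force": force on a finger pad.
Only numpy, scipy, OpenCV 4.12 (cv2) and the standard library are available. Lean on these libraries where they do the work, as an engineer would, in place of code of your own. Each camera call takes 0.05 s, during which the arm holds its last target. There are 200 camera calls.

### The job

Sowing is over, so pack up: fold the little zigzag draught screen flat, one leaf at a time, starting with the red-topped free leaf and working towards the dark heavy leaf, and put the folded screen in the cabinet's rear bay. Put every small yellow pot from the bench into the front bay, standing upright. Then shut the cabinet's lid fully, swing the black toggle latch down flat against the cabinet front, and leave the other things on the bench where they are.

Things in the scene. Friction and masses are not known exactly. Their poses are not given: they have to be found in the camera images.
- screen: Dark-wood first leaf (0.35 kg) of the loose four-leaf folding screen, which stands upright on the bench. Each leaf is a panel 110 long, 60 high, 10 thick. Origin: centre of this leaf's underside; x along it, y across its thickness, z up. leaf2 is hinged at its +x end, the rest follow zigzag on its +y side, hinge axes vertical. Folded: a block 122 x 43 x 60, leaf centres 11 apart in y.
- leaf2_mid (a point): Centre of the top edge of leaf2 (light wood), 60 above its underside. x along the leaf, y across its thickness, z up; parallel to screen's axes when folded. Its brass hinge to the dark leaf lies 58 towards its +x and 5.5 towards its -y.
- leaf3_mid (a point): Centre of the top edge of leaf3 (light wood), 60 above its underside. x along the leaf, y across its thickness, z up; parallel to screen's axes when folded. Its brass hinge to leaf2 lies 58 towards its -x and 5.5 towards its -y.
- leaf4_mid (a point): Centre of the top edge of leaf4, the free end leaf (light wood, red top rail), 60 above its underside. x along the leaf, y across its thickness, z up; parallel to screen's axes when folded. Its brass hinge to leaf3 lies 58 towards its +x and 5.5 towards its -y.
- leaf2 (a joint): Angle between the dark leaf and leaf2: 0 folded flat face to face, 3.1 nearly straight. Light friction (0.012 N m), stays where it is left.
- leaf3 (a joint): Angle between leaf2 and leaf3, the same.
- leaf4 (a joint): Angle between leaf3 and leaf4, the same.
- chest: Fixed aluminium cabinet opening upward, outside 220 (x) x 300 (y) x 80 high, walls and floor 5. Origin: centre of its underside; front with the latch towards -x, lid hinge along its +x top edge. A 5 mm divider at x = 0, as high as the walls, makes a front bay (x -105 to -2) and a rear bay (x 2 to 105), each 290 long in y and 75 deep.
- lid (a joint): Swing lid, flat aluminium, 220 x 300 x 8, 0.45 kg: 0 shut, starts about 1.7 (a little past upright), limit 1.9. Stiff hinge (0.75 N m): stays where left and is pushed shut. Hinge line: the cabinet's rear top edge (its x = 110, 80.5 over the bench), at the lid's underside.
- lid_edge (a point): Middle of the lid's free edge, on its outer face; x points from this edge to the hinge, z out of the outer face. 220 from the hinge line.
- latch (a joint): Black toggle latch flap with red tip bar, hinged on the middle of the lid's free edge: 0 hanging down flat against the cabinet front (latched), about 1.5 sticking straight out from the lid's edge. Friction 0.04 N m, stays where it is left.
- latch_tip (a point): Middle of the flap's free end, 36 from its hinge line; the flap is 50 wide and 5 thick. With the lid shut the hinge line is 4 in front of the cabinet's front face and 84.5 over the bench.
- tray: Fixed black plastic tray in which the pots start, 230 x 230, lip 18 high, floor 4 thick. Origin: centre of its underside.
- pot0: Small yellow glazed pot, empty, straight-sided, 52 outside diameter, 55 high, wall 4, 0.12 kg. Origin: centre of its underside, z up. Two to four pots are present.
- pot1: Same kind of pot.
- pot2: Same kind of pot.
- pot3: Same kind of pot.
- dibber: Bystander: steel dibber with wooden grip, 205 long, 28 thick, lying. Leave it.
- seedtin: Bystander: green seed tin 60 x 90 x 70. Leave it.
- seedtin2: Bystander: blue seed tin 50 x 50 x 60. Leave it.
- trowel: Bystander: trowel, 280 long, lying. Leave it.
- wirespool: Bystander: spool of green wire, 60 diameter, 50 high, standing. Leave it.
Not all that is in view belongs to the job. What is shaped like the pot1 but pink or purple is not meant. What is shaped like the pot2 but turquoise is not meant.

How it is judged (in metres and radians):
On the way, in this order (a step that is already met when the one before it is completed fails the run):
1. the red-topped free leaf is folded flat onto leaf3 (within 0.15 rad) (value of joint leaf4 below 0.15 rad), for 0.2 s.
2. those two are folded flat onto leaf2 (within 0.15 rad) (value of joint each of leaf3, leaf4 below 0.15 rad), for 0.2 s.
3. all are folded flat onto the dark leaf (within 0.15 rad) (all of step 2 and value of joint leaf2 below 0.15 rad), for 0.2 s.
4. the folded screen is in the rear bay and every pot stands in the front bay (x of screen in the frame of chest between 0.005 and 0.105 m and y of screen in the frame of chest between -0.13 and 0.13 m and height (world z) of each of screen, leaf4_mid below 0.08 m and x of leaf4_mid in the frame of chest between 0.005 and 0.105 m and y of leaf4_mid in the frame of chest between -0.13 and 0.13 m and x of pot0 in the frame of chest between -0.105 and -0.01 m and y of pot0 in the frame of chest between -0.145 and 0.145 m and height (world z) of each of pot0, pot1, pot2, pot3 below 0.02 m and angle between each of pot0, pot1, pot2, pot3's own z axis and vertical below 0.3 rad and x of pot1 in the frame of chest between -0.105 and -0.01 m and y of pot1 in the frame of chest between -0.145 and 0.145 m and x of pot2 in the frame of chest between -0.105 and -0.01 m and y of pot2 in the frame of chest between -0.145 and 0.145 m and x of pot3 in the frame of chest between -0.105 and -0.01 m and y of pot3 in the frame of chest between -0.145 and 0.145 m), for 0.2 s.
5. the lid is shut (within 0.05 rad) (value of joint lid below 0.05 rad), for 0.2 s.
6. the latch is swung down against the front (within 0.2 rad) (value of joint lid below 0.05 rad and value of joint latch below 0.2 rad), for 0.2 s.
At the end, for the whole second after the job is handed in: Screen folded (each leaf angle under 0.15 rad) and wholly in the rear bay; every pot present upright (within 0.3 rad) on the floor of the front bay; lid shut within 0.05 rad; latch down within 0.2 rad (all of step 3 and all of step 4 and all of step 6); the robot touches nothing.
It fails at once if another thing on the bench (dibber, seed tins, trowel, spool) is pushed more than 5 cm from its place (distance of any of dibber, seedtin, seedtin2, trowel, wirespool from where it was at the start of the episode above 0.05 m).
Of pot0, pot1, pot2, pot3 only 2 to 4 are there at a start; the rules pass over those that are not, and their reading is None.
At some moment in a run one of pot0, pot1, pot2, pot3 may be knocked a few centimetres aside while the robot is not near it.
Once in a run the grip may slacken for a moment while it holds something.
It also fails if it takes over 210 s, if anything falls off the work surface, if the arm or the gripper's body presses on something with over 40 N, if the wrist force passes 120 N, or if a joint passes its speed limit or range.

## Working session

There is one attempt and no reset: what is moved stays moved. The work goes in short steps, Python scripts to look and compute and a tool call to move; the robot and the scene stay as the last step left them, time stands still between calls to the robot, and variables do not carry over. Pictures are saved under pics/ and viewed, at most 14 in all, crops included, and the job is handed in when it is done.

Besides the shell and the picture viewer there is one more tool, called as a command line: name --argument value ..., lists and objects as JSON in quotes. arm_command: Moves the arm, as the interface text tells. Its arguments: {"type":"object","properties":{"rows":{"type":"array","items":{"type":"array","items":{"type":"array","items":{"type":"number","minimum":-1,"maximum":1}}}}},"required":["rows"]}

```bash
ls; mkdir -p pics; cat > h.py <<'E'
from cell import *
import numpy as np, cv2
from scipy.spatial.transform import Rotation as R
def campose(name):
    c=get_calibration(name); K=np.array(c["camera_matrix"])
    if name=="wrist":
        s=state(); T=np.eye(4); T[:3,:3]=R.from_euler("xyz",s["tcp_rot"]).as_matrix(); T[:3,3]=s["eef_pos"]
        T=T@np.array(c["hand_eye"]); return K,T[:3,:3],T[:3,3],c
    o=np.array(c["orientation"]); M=o if o.shape==(3,3) else R.from_euler("xyz",o).as_matrix()
    return K,M,np.array(c["position"]),c
def shot(name,fn=None):
    K,M,p,c=campose(name); im,d=read_camera(name)
    if fn: cv2.imwrite("pics/"+fn,im[:,:,::-1])
    return im,d,(K,M,p)
def cloud(d,cam):
    K,M,p=cam; v,u=np.indices(d.shape)
    x=(u-K[0,2])/K[0,0]*d; y=(v-K[1,2])/K[1,1]*d
    return np.stack([x,-y,-d],-1)@M.T+p
def ray(u,v,z,cam):
    K,M,p=cam; r=M@np.array([(u-K[0,2])/K[0,0],-(v-K[1,2])/K[1,1],-1]); return p+r*(z-p[2])/r[2]
E
python3 - <<'E'
from h import *
for n in("top","side","wrist"):
    print(n,get_calibration(n))
    im,d,c=shot(n,n+"0.png"); np.savez(n+"0.npz",im=im,d=d,K=c[0],M=c[1],p=c[2])
print(state())
E
```

```text
pics
top {'camera_matrix': array([[385.2887174 ,   0.        , 315.33713889],
       [  0.        , 385.2887174 , 200.62834495],
       [  0.        ,   0.        ,   1.        ]]), 'position': array([ 438.54942393, -124.18721157, 1172.91770424]), 'orientation': array([ 0.12069695, -0.02801523, -1.5661129 ])}
side {'camera_matrix': array([[511.25416011,   0.        , 320.23185123],
       [  0.        , 511.25416011, 194.53096039],
       [  0.        ,   0.        ,   1.        ]]), 'position': array([ 454.06708229,  906.81871806, 1350.51946011]), 'orientation': array([ 6.88401885e-01,  7.32504426e-04, -3.01480247e+00])}
wrist {'camera_matrix': array([[302.48532898,   0.        , 316.69003133],
       [  0.        , 302.48532898, 205.33500351],
       [  0.        ,   0.        ,   1.        ]]), 'hand_eye': array([[-3.11909684e-04,  9.66852192e-01,  2.55336526e-01,
         7.01400962e+01],
       [ 9.99999706e-01,  1.22801054e-04,  7.56566743e-04,
        -1.67181764e-01],
       [ 7.00132619e-04,  2.55336687e-01, -9.66851946e-01,
         1.99346167e+01],
       [ 0.00000000e+00,  0.00000000e+00,  0.00000000e+00,
         1.00000000e+00]])}
{'t': 0.15, 'joints': array([-1.36058026e+00,  4.91389510e-01,  1.55927880e+00, -1.85694451e-05,
        1.09170664e+00, -1.05607105e-01]), 'qvel': array([-0.00104107, -0.00177456,  0.00049085, -0.001436  , -0.00056015,
       -0.00092207]), 'tau': array([ 2.50791127e-03, -6.12896061e+01, -2.58278900e+01,  6.93214755e-02,
        4.73537121e-02, -5.44629779e-05]), 'eef_pos': array([ 194.13708242, -594.06693827,  404.32611533]), 'tcp_rot': array([-3.14081298e+00, -6.60819079e-05,  3.15831708e-01]), 'ft_force': array([ 0.09079952, -0.19963145, -0.15335795]), 'moment': array([-0.02613842,  0.02088629,  0.00250805]), 'grip_force': 0.0, 'opening': 0.9998400138545381}
```

View pics/top0.png

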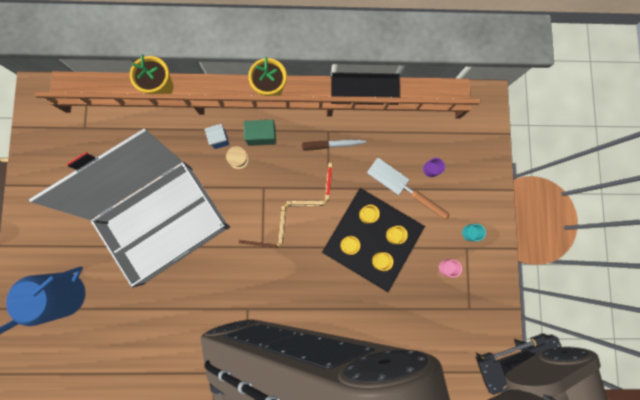

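View pics/side0.png

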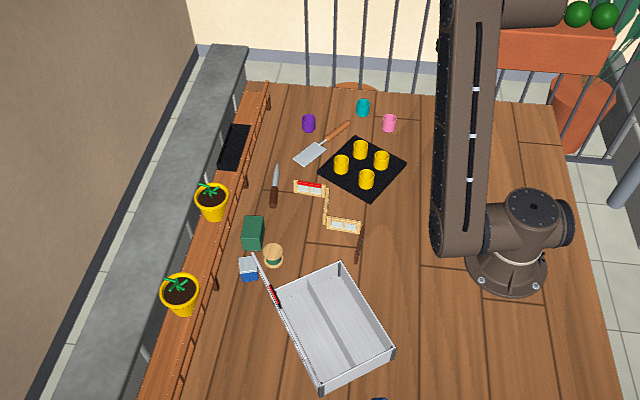

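The top view shows the cabinet on the left (about 160,220) with its lid open. The zigzag screen has its dark leaf at (262,243), light leaves at (283,224) and (305,204), and the red-topped leaf at (329,180). Four yellow pots stand in the tray at (370,213), (350,245), (397,235) and (382,261). The purple (433,167), turquoise (474,232) and pink (450,268) pots are decoys outside the tray, and the yellow planters on the shelf are not involved.

```bash
python3 - <<'E'
from h import *
for n in("top","side"):
    f=np.load(n+"0.npz"); d=f["d"]; im=f["im"]; P=cloud(d,(f["K"],f["M"],f["p"])); hsv=cv2.cvtColor(im,cv2.COLOR_RGB2HSV)
    print(n,"bench z",np.median(P[...,2][(P[...,0]>300)&(P[...,0]<700)&(abs(P[...,1])<500)&(d>0)]))
    # yellow
    m=((hsv[...,0]>20)&(hsv[...,0]<32)&(hsv[...,1]>200)&(hsv[...,2]>120)&(P[...,0]<750)).astype(np.uint8)
    k,l,s,c=cv2.connectedComponentsWithStats(m)
    for i in range(1,k):
        if s[i,4]>30:
            q=P[l==i]; zt=np.percentile(q[:,2],95); t=q[q[:,2]>zt-6]; (e,r)=cv2.minEnclosingCircle(t[:,:2].astype(np.float32)); print("pot",c[i].round(),s[i,4],"ztop",zt.round(),"circ",np.round(e),round(r,1))
    # tall stuff near screen
    box=(P[...,0]>380)&(P[...,0]<720)&(P[...,1]>-230)&(P[...,1]<150)&(P[...,2]>52)&(P[...,2]<75)&(d>0)
    m=(box).astype(np.uint8); k,l,s,c=cv2.connectedComponentsWithStats(m,connectivity=8)
    for i in range(1,k):
        if s[i,4]>8:
            q=P[l==i]; print("blob",c[i].round(),s[i].tolist(),q.min(0).round(),q.max(0).round())
    red=((hsv[...,0]<8)|(hsv[...,0]>172))&(hsv[...,1]>170)&(hsv[...,2]>120)&(P[...,2]>-20)&(P[...,0]>300)&(P[...,0]<900)
    k,l,s,c=cv2.connectedComponentsWithStats(red.astype(np.uint8),connectivity=8)
    for i in range(1,k):
        if s[i,4]>8:
            q=P[l==i]; print("red",c[i].round(),s[i].tolist(),q.min(0).round(),q.max(0).round(),q.mean(0).round())
# enlarged crops
a=cv2.imread("pics/top0.png")[150:310,225:440]; cv2.imwrite("pics/c1.png",cv2.resize(a,(800,595),interpolation=cv2.INTER_CUBIC))
E
```

```text
top bench z 3.1479348750560803
blob [293. 213.] [239, 163, 94, 85, 547] [ 439. -204.   52.] [687.  63.  66.]
blob [219. 218.] [209, 202, 19, 29, 48] [486. 100.  52.] [566. 149.  75.]
blob [212. 234.] [209, 231, 8, 7, 15] [467. 126.  54.] [483. 150.  75.]
red [329. 180.] [327, 168, 5, 26, 53] [ 597. -200.   54.] [ 671. -189.   65.] [ 635. -194.   59.]
side bench z 1.7383316321265738
pot [360. 149.] 254 ztop 59.0 circ [ 477. -393.] 28.1
pot [381. 160.] 262 ztop 59.0 circ [427. 265.] 642.3
pot [341. 164.] 262 ztop 59.0 circ [497. 284.] 624.7
pot [366. 179.] 279 ztop 59.0 circ [455. 313.] 594.2
blob [335. 212.] [294, 180, 71, 76, 438] [ 437. -203.   52.] [685.  68.  71.]
blob [333. 269.] [317, 262, 31, 16, 125] [474. 112.  52.] [561. 150.  75.]
red [309. 184.] [297, 180, 25, 8, 98] [ 592. -200.   47.] [ 674. -182.   63.] [ 633. -191.   56.]
red [273. 294.] [269, 285, 10, 18, 27] [614. 355. 332.] [641. 394. 342.] [627. 375. 337.]
```

View pics/c1.png

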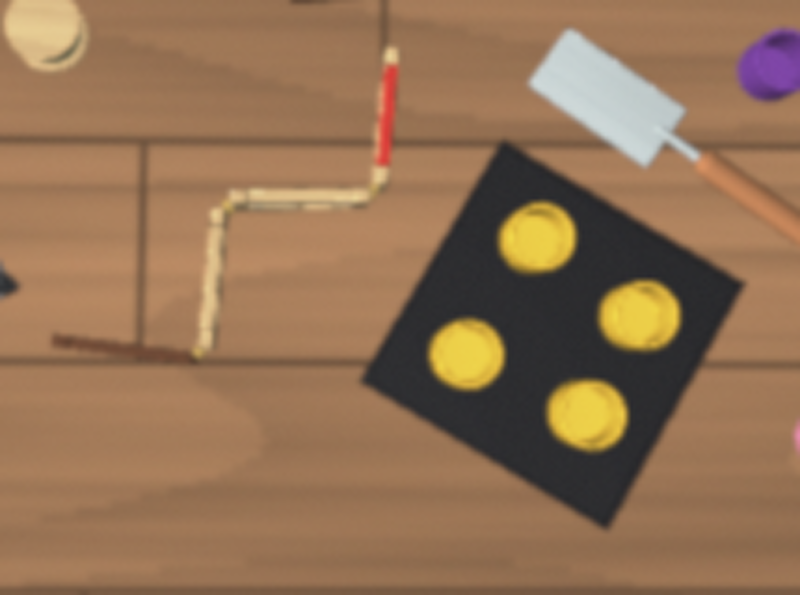

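The crop shows the zigzag clearly. The dark leaf runs (52,340) to (195,357) in crop pixels, leaf2 (203,352) to (218,208), leaf3 (230,198) to (370,196), and leaf4 (380,185) to (391,50) with the red rail. The only pots in the tray are the four yellow ones. The purple (433,167), turquoise and pink ones lie outside it and are the wrong colour, so I'll leave them.

```bash
python3 - <<'E'
from h import *
f=np.load("top0.npz"); cam=(f["K"],f["M"],f["p"])
for n,pts in dict(dark=[(52,340),(195,357)],hA=[(201,356)],l2=[(205,350),(218,210)],hB=[(224,202)],l3=[(232,198),(368,197)],hC=[(377,191)],l4=[(381,182),(391,50)]).items():
    print(n,[ray(225+a/3.721-.0,150+b/3.72,60,cam)[:2].round(1).tolist() for a,b in pts])
for n in("top","side"):
    f=np.load(n+"0.npz"); d=f["d"]; im=f["im"]; cam=(f["K"],f["M"],f["p"]); P=cloud(d,cam); hsv=cv2.cvtColor(im,cv2.COLOR_RGB2HSV)
    m=((hsv[...,0]>20)&(hsv[...,0]<32)&(hsv[...,1]>170)&(hsv[...,2]>120)).astype(np.uint8)
    if n=="top": m[:150]=0
    else: m[:,:320]=0; m[200:]=0
    k,l,s,c=cv2.connectedComponentsWithStats(m)
    for i in range(1,k):
        if s[i,4]>30:
            v,u=np.where(l==i)
            q=P[l==i]; q=q[np.isfinite(q).all(1)&(q[:,2]>50)&(q[:,2]<66)]; print(n,"pot",c[i].round(),"ztop",np.median(q[:,2]).round(1),"mid",((q.max(0)+q.min(0))/2).round(1),(q.max(0)-q.min(0)).round())
    # chest rim
    b=(P[...,2]>74)&(P[...,2]<86)&(P[...,1]>90)&(P[...,1]<650)&(P[...,0]>300)&(P[...,0]<720)&(hsv[...,1]<40)
    q=P[b][:,:2].astype(np.float32); r=cv2.minAreaRect(q); print(n,"rim",len(q),r,cv2.boxPoints(r).round().tolist())
    # lid
    b=(P[...,2]>110)&(P[...,2]<330)&(P[...,1]>50)&(P[...,1]<750)&(P[...,0]>400)&(P[...,0]<750)&(hsv[...,1]<60)
    q=P[b]; 
    if len(q)>50:
        cc=q.mean(0); U,S,V=np.linalg.svd(q-cc,full_matrices=False); print("lid",len(q),cc.round(),V[2].round(3),q.min(0).round(),q.max(0).round())
E
cat > pts.txt </dev/null
```

```text
dark [[454.6, 63.0], [442.1, -46.8]]
hA [[442.9, -51.3]]
l2 [[447.5, -54.3], [556.0, -62.7]]
hB [[562.3, -67.3]]
l3 [[565.5, -73.5], [567.1, -179.7]]
hC [[571.9, -186.7]]
l4 [[579.0, -189.9], [684.5, -197.7]]
top pot [369. 214.] ztop 58.2 mid [ 538.9 -314.6   57.5] [47. 48. 14.]
top pot [396. 235.] ztop 57.7 mid [ 477.  -394.7   57.6] [49. 49. 14.]
top pot [350. 245.] ztop 58.2 mid [ 447.4 -257.    57.2] [49. 50. 14.]
top pot [383. 261.] ztop 58.4 mid [ 399.3 -352.2   58.1] [48. 50. 16.]
top rim 920 ((481.1035461425781, 325.39739990234375), (225.26556396484375, 393.55572509765625), 34.23182678222656) [[277.0, 425.0], [499.0, 99.0], [685.0, 226.0], [464.0, 551.0]]
lid 5645 [612. 364. 221.] [-0.817 -0.558  0.142] [517. 231. 110.] [711. 493. 330.]
side pot [360. 149.] ztop 56.8 mid [ 476.  -393.4   56.7] [48. 55. 13.]
side pot [381. 160.] ztop 55.1 mid [ 397.8 -349.9   56.1] [50. 55. 12.]
side pot [341. 164.] ztop 55.2 mid [ 537.6 -313.    57. ] [49. 53. 13.]
side pot [366. 179.] ztop 56.0 mid [ 445.3 -254.9   57.5] [51. 54. 15.]
side rim 609 ((504.9981689453125, 292.23760986328125), (224.9641876220703, 304.94146728515625), 34.1724853515625) [[326.0, 355.0], [498.0, 103.0], [684.0, 229.0], [512.0, 482.0]]
lid 603 [597. 404. 263.] [-0.816 -0.567  0.114] [515. 247. 111.] [709. 495. 327.]
```

View pics/wrist0.png

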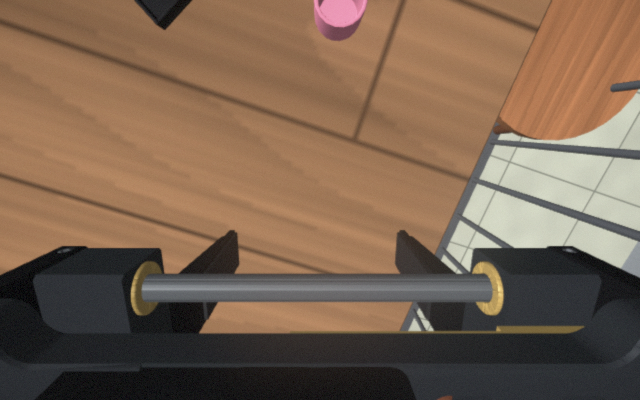

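The wrist view shows only the gripper body, which is long along the closing direction, with the pink decoy pot at (340,15). I'll write a small row planner next and start with leaf4.

```bash
cat >> h.py <<'E'
def pose(x,y,z,psi,tilt=0,G=171):
    """grasp point + yaw; tilt = rotation about tool x"""
    M=(R.from_euler("z",psi)*R.from_euler("x",np.pi+tilt)).as_matrix()
    return M,np.array([x,y,z])-G*M[:,2]
def plan(wps,start=None):
    """wps: (x,y,z,psi,open,nrows[,tilt]); prints rows per call, interpolated"""
    s=state(); M=R.from_euler("xyz",s["tcp_rot"]).as_matrix(); p=np.array(s["eef_pos"])
    if start is not None: M,p=pose(*start)
    calls=[];M0,p0=M,p;cur=[]
    for w in wps:
        Mt,pt=pose(*w[:4],*(w[6:7])); n=w[5]; rv=R.from_matrix(M.T@Mt).as_rotvec()
        for i in range(1,n+1):
            Mi=M@R.from_rotvec(rv*i/n).as_matrix(); pi=p+(pt-p)*i/n
            sh=M0.T@(pi-p0)/150
            if len(cur)==10 or abs(sh).max()>1:
                calls.append(cur);cur=[];M0,p0=Ml,pl; sh=M0.T@(pi-p0)/150
            rt=R.from_matrix(M0.T@Mi).as_rotvec()/(2*np.pi)
            cur.append(sh.round(3).tolist()+rt.round(4).tolist()+[w[4]]); Ml,pl=Mi,pi
        M,p=Mt,pt
    calls.append(cur)
    for c in calls: print("[["+",".join("["+",".join(f"{v+0:g}" for v in r)+"]" for r in c)+"]]")
E
python3 - <<'E'
from h import *
plan([(658.4,-196.3,110,-.074,0.2,15),(658.4,-196.3,40,-.074,0.2,4)])
E
```

```text
[[[0.251,-0.104,0.055,0,0,0.0041,0.2],[0.502,-0.208,0.11,0,0,0.0083,0.2],[0.753,-0.312,0.165,0,0,0.0124,0.2]]]
[[[0.242,-0.123,0.055,0,0,0.0041,0.2],[0.484,-0.246,0.11,0,0,0.0083,0.2],[0.727,-0.369,0.165,0,0,0.0124,0.2],[0.969,-0.493,0.22,0,0,0.0165,0.2]]]
[[[0.228,-0.148,0.055,0,0,0.0041,0.2],[0.456,-0.295,0.11,0,0,0.0083,0.2],[0.684,-0.443,0.165,0,0,0.0124,0.2],[0.912,-0.591,0.219,0,0,0.0165,0.2]]]
[[[0.212,-0.171,0.055,0,0,0.0041,0.2],[0.423,-0.341,0.11,0,0,0.0083,0.2],[0.635,-0.512,0.165,0,0,0.0124,0.2],[0.846,-0.682,0.219,0,0,0.0165,0.2],[0.846,-0.682,0.336,0,0,0.0165,0.2],[0.846,-0.682,0.453,0,0,0.0165,0.2],[0.846,-0.682,0.569,0,0,0.0165,0.2],[0.846,-0.682,0.686,0,0,0.0165,0.2]]]
```

arm_command --rows '[[[0.251,-0.104,0.055,0,0,0.0041,0.2],[0.502,-0.208,0.11,0,0,0.0083,0.2],[0.753,-0.312,0.165,0,0,0.0124,0.2]]]'

```text
t: 0.4
eef_pos: [287.4, -513.6, 379.4]
tcp_rot: [-3.141, -0.0, 0.235]
ft_force: [0.5, -0.9, -0.3]
opening: 0.844
grip_force: 0.0
```

arm_command --rows '[[[0.242,-0.123,0.055,0,0,0.0041,0.2],[0.484,-0.246,0.11,0,0,0.0083,0.2],[0.727,-0.369,0.165,0,0,0.0124,0.2],[0.969,-0.493,0.22,0,0,0.0165,0.2]]]'

```text
t: 0.73
eef_pos: [412.0, -406.9, 346.6]
tcp_rot: [3.142, 0.0, 0.133]
ft_force: [0.6, -0.8, -0.5]
opening: 0.616
grip_force: 0.0
```

arm_command --rows '[[[0.228,-0.148,0.055,0,0,0.0041,0.2],[0.456,-0.295,0.11,0,0,0.0083,0.2],[0.684,-0.443,0.165,0,0,0.0124,0.2],[0.912,-0.591,0.219,0,0,0.0165,0.2]]]'

```text
t: 1.07
eef_pos: [535.8, -300.6, 313.6]
tcp_rot: [-3.142, 0.0, 0.029]
ft_force: [1.1, -0.9, -0.2]
opening: 0.6
grip_force: 0.0
```

arm_command --rows '[[[0.423,-0.341,0.11,0,0,0.0083,0.2],[0.846,-0.682,0.219,0,0,0.0165,0.2],[0.846,-0.682,0.219,0,0,0.0165,0.2],[0.846,-0.682,0.219,0,0,0.0165,0.2],[0.846,-0.682,0.219,0,0,0.0165,0.2]]]'

```text
t: 1.48
eef_pos: [661.8, -191.2, 279.1]
tcp_rot: [-3.141, 0.001, -0.069]
ft_force: [-0.2, -1.2, -0.3]
opening: 0.6
grip_force: 0.0
```

```bash
python3 - <<'E'
from h import *
im,d,c=shot("wrist","w1.png"); s=state(); print(s["eef_pos"],s["tcp_rot"],s["opening"])
E
```

```text
[ 659.98489975 -193.20253331  279.62774298] [-3.14101606e+00  1.43702365e-03 -6.89501525e-02] 0.6020819916444944
```

View pics/w1.png

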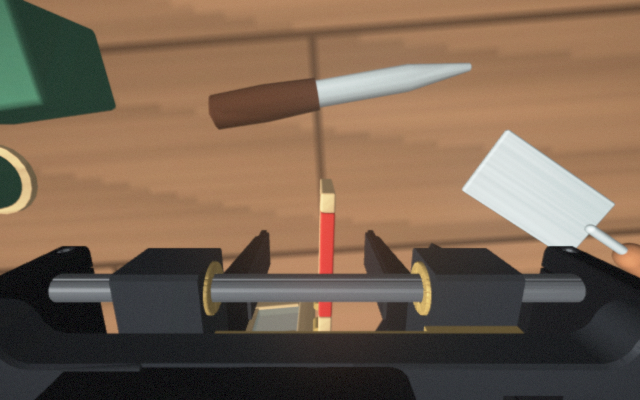

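The wrist view shows the red rail at (326,212–315), between the fingertips (268..367) and well lined up. I'll refine its line, then descend.

```bash
python3 - <<'E'
from h import *
im=cv2.imread("pics/w1.png")[:,:,::-1]; K,M,p,_=campose("wrist"); cam=(K,M,p)
for u,v in[(327,184),(327.5,212),(326,262),(325.5,316)]: print(ray(u,v,60,cam).round(1))
plan([(659,-195.2,40,-.074,0.2,4)])
E
```

```text
[ 691.3 -202.4   60. ]
[ 671.8 -201.6   60. ]
[ 634.5 -198.2   60. ]
[ 590.2 -195.1   60. ]
[[[-0.001,0.004,0.114,0,0.0001,0.0002,0.2],[-0.002,0.007,0.229,0,0.0001,0.0004,0.2],[-0.004,0.011,0.343,-0.0001,0.0002,0.0006,0.2],[-0.005,0.014,0.458,-0.0001,0.0002,0.0008,0.2]]]
```

arm_command --rows '[[[0,0.01,0.23,0,0,0.0008,0.2],[0,0.02,0.458,0,0,0.0012,0.2],[0,0.025,0.458,0,0,0.0012,0.2],[0,0.025,0.458,0,0,0.0012,-1],[0,0.025,0.458,0,0,0.0012,-1],[0,0.025,0.458,0,0,0.0012,-1],[0,0.025,0.458,0,0,0.0012,-1],[0,0.025,0.458,0,0,0.0012,-1]]]'

```text
t: 2.2
eef_pos: [658.1, -200.0, 214.2]
tcp_rot: [3.141, -0.002, -0.081]
ft_force: [-0.0, -0.4, 0.8]
opening: 0.307
grip_force: 0.0
```

```bash
python3 - <<'E'
from h import *
s=state(); print(s["eef_pos"],s["tcp_rot"],s["opening"],s["grip_force"],s["ft_force"])
h=np.array([574.3,-186]); x0=s["eef_pos"][:2]; psi=s["tcp_rot"][2]
w=[]
for a in np.linspace(0,1.36,28)[1:]:
    c,q=np.cos(a),np.sin(a); v=h+np.array([[c,-q],[q,c]])@(x0-h); w.append((v[0],v[1],s["eef_pos"][2]-171,psi+a,-1,1))
plan(w)
E
```

```text
[ 658.05411695 -200.02657703  214.18677345] [ 3.14083842e+00 -2.08688584e-03 -8.07234942e-02] 0.3072548294465302 0.0 [-0.04164975 -0.41156355  0.79274719]
[[[0.002,-0.028,0,0.0001,-0.0003,-0.008,-1],[0.002,-0.057,0,0.0001,-0.0003,-0.016,-1],[0.001,-0.085,0,0.0001,-0.0003,-0.0241,-1],[-0.002,-0.114,0,0.0002,-0.0003,-0.0321,-1],[-0.006,-0.142,0,0.0002,-0.0003,-0.0401,-1],[-0.011,-0.17,0,0.0002,-0.0003,-0.0481,-1],[-0.018,-0.198,0,0.0002,-0.0003,-0.0561,-1],[-0.026,-0.225,0,0.0002,-0.0003,-0.0641,-1],[-0.036,-0.252,0,0.0002,-0.0003,-0.0722,-1],[-0.047,-0.278,0,0.0002,-0.0003,-0.0802,-1]]]
[[[0.002,-0.028,0,0,0,-0.008,-1],[0.002,-0.057,0,0,0,-0.016,-1],[0.001,-0.085,0,0,0,-0.0241,-1],[-0.002,-0.114,0,0,0,-0.0321,-1],[-0.006,-0.142,0,0,0,-0.0401,-1],[-0.011,-0.17,0,0,0,-0.0481,-1],[-0.018,-0.198,0,0,0,-0.0561,-1],[-0.026,-0.225,0,0,0,-0.0641,-1],[-0.036,-0.252,0,0,0,-0.0722,-1],[-0.047,-0.278,0,0,0,-0.0802,-1]]]
[[[0.002,-0.028,0,0,0,-0.008,-1],[0.002,-0.057,0,0,0,-0.016,-1],[0.001,-0.085,0,0,0,-0.0241,-1],[-0.002,-0.114,0,0,0,-0.0321,-1],[-0.006,-0.142,0,0,0,-0.0401,-1],[-0.011,-0.17,0,0,0,-0.0481,-1],[-0.018,-0.198,0,0,0,-0.0561,-1]]]
```

arm_command --rows '[[[0,0,0,0,0,0,-1],[0,0,0,0,0,0,-1],[0,0,0,0,0,0,-1],[0,0,0,0,0,0,-1],[0,0,0,0,0,0,-1],[0,0,0,0,0,0,-1]]]'

```text
t: 2.7
eef_pos: [658.0, -199.8, 212.9]
tcp_rot: [3.142, -0.0, -0.081]
ft_force: [-0.9, 1.7, 6.2]
opening: 0.103
grip_force: 30.0
```

arm_command --rows '[[[0.002,-0.028,0,0,0,-0.008,-1],[0.002,-0.057,0,0,0,-0.016,-1],[0.001,-0.085,0,0,0,-0.0241,-1],[-0.002,-0.114,0,0,0,-0.0321,-1],[-0.006,-0.142,0,0,0,-0.0401,-1],[-0.011,-0.17,0,0,0,-0.0481,-1],[-0.018,-0.198,0,0,0,-0.0561,-1],[-0.026,-0.225,0,0,0,-0.0641,-1],[-0.036,-0.252,0,0,0,-0.0722,-1],[-0.047,-0.278,0,0,0,-0.0802,-1]]]'

```text
t: 3.53
eef_pos: [654.5, -158.0, 213.0]
tcp_rot: [3.14, -0.001, 0.426]
ft_force: [1.0, -2.1, 3.8]
opening: 0.104
grip_force: 30.0
```

```bash
python3 - <<'E'
from h import *
shot("side","s1.png"); s=state(); print(s["eef_pos"],s["tcp_rot"],s["opening"],s["grip_force"],s["ft_force"])
a=cv2.imread("pics/s1.png")[130:280,220:440]; cv2.imwrite("pics/s1c.png",cv2.resize(a,(800,545),interpolation=cv2.INTER_CUBIC))
E
```

```text
[ 654.29151271 -157.37226688  212.91992789] [ 3.14043619e+00 -4.83073423e-04  4.29852655e-01] 0.10307424889623058 30.008023381233215 [ 0.0201334  -0.87420531  4.14460505]
```

View pics/s1c.png

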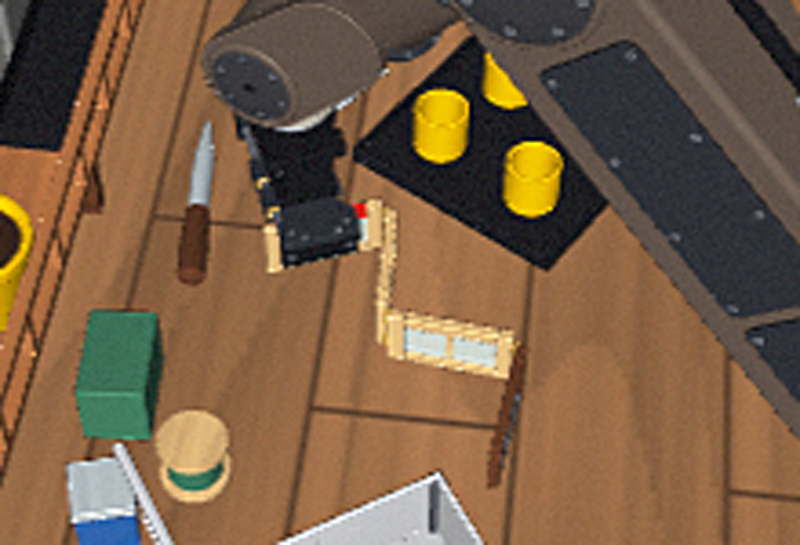

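The leaf turns about its hinge with leaf3 staying put (red top at crop 360,210). I'll continue the arc.

arm_command --rows '[[[0.002,-0.028,0,0,0,-0.008,-1],[0.002,-0.057,0,0,0,-0.016,-1],[0.001,-0.085,0,0,0,-0.0241,-1],[-0.002,-0.114,0,0,0,-0.0321,-1],[-0.006,-0.142,0,0,0,-0.0401,-1],[-0.011,-0.17,0,0,0,-0.0481,-1],[-0.018,-0.198,0,0,0,-0.0561,-1],[-0.026,-0.225,0,0,0,-0.0641,-1],[-0.036,-0.252,0,0,0,-0.0722,-1],[-0.047,-0.278,0,0,0,-0.0802,-1]]]'

```text
t: 4.42
eef_pos: [631.0, -122.9, 212.9]
tcp_rot: [3.14, -0.0, 0.928]
ft_force: [0.9, -1.3, 2.5]
opening: 0.103
grip_force: 30.0
```

arm_command --rows '[[[0.002,-0.028,0,0,0,-0.008,-1],[0.002,-0.057,0,0,0,-0.016,-1],[0.001,-0.085,0,0,0,-0.0241,-1],[-0.002,-0.114,0,0,0,-0.0321,-1],[-0.006,-0.142,0,0,0,-0.0401,-1],[-0.011,-0.17,0,0,0,-0.0481,-1],[-0.018,-0.198,0,0,0,-0.0561,-1],[-0.018,-0.198,0,0,0,-0.0561,-1]]]'

```text
t: 5.08
eef_pos: [605.2, -106.9, 212.9]
tcp_rot: [3.141, 0.0, 1.281]
ft_force: [-0.7, -0.2, 5.4]
opening: 0.103
grip_force: 30.0
```

```bash
python3 - <<'E'
from h import *
shot("side","s2.png"); s=state(); print(s["eef_pos"],s["tcp_rot"],s["opening"],s["grip_force"],s["ft_force"])
a=cv2.imread("pics/s2.png")[130:280,220:440]; cv2.imwrite("pics/s2c.png",cv2.resize(a,(800,545),interpolation=cv2.INTER_CUBIC))
E
```

```text
[ 605.29350212 -107.00859139  212.9118419 ] [3.14126161e+00 1.18861715e-04 1.27897076e+00] 0.10319797347286626 30.001347362995148 [-2.05330649  1.01770553  6.30409487]
```

View pics/s2c.png

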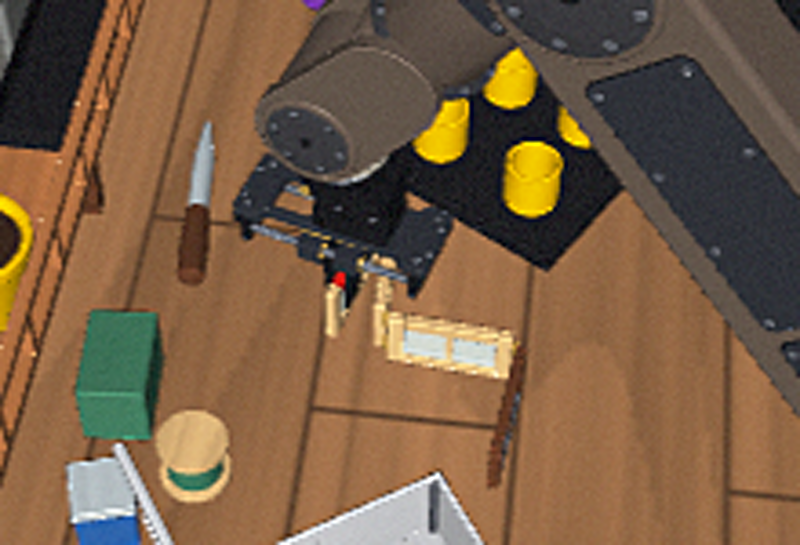

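The red leaf now stands nearly parallel to leaf3, red end at crop (338,285), with the inner finger between them. I'll release, lift, and squeeze both leaves from outside.

```bash
python3 - <<'E'
from h import *
s=state(); x,y,z=s["eef_pos"]; z-=171
plan([(x,y,z,s["tcp_rot"][2],-.68,4),(x,y,z+85,s["tcp_rot"][2],-.68,3),(584,-141,z+85,1.43,.9,8),(583,-141,z,1.43,.9,4)])
E
```

```text
[[[0,0,0,0,0,0,-0.68],[0,0,0,0,0,0,-0.68],[0,0,0,0,0,0,-0.68],[0,0,0,0.0001,0,0,-0.68],[0,0,-0.189,0.0001,0,0,-0.68],[0,0,-0.378,0.0001,0,0,-0.68],[0,0,-0.567,0.0001,0,0,-0.68],[-0.032,-0.009,-0.567,0.0001,0,-0.003,0.9],[-0.065,-0.018,-0.567,0.0001,0,-0.006,0.9],[-0.097,-0.026,-0.567,0.0001,0,-0.009,0.9]]]
[[[-0.032,-0.011,0,0,0,-0.003,0.9],[-0.063,-0.021,0,0,0,-0.006,0.9],[-0.095,-0.032,0,0,0,-0.009,0.9],[-0.127,-0.043,0,0,0,-0.012,0.9],[-0.158,-0.053,0,0,0,-0.015,0.9],[-0.159,-0.055,0.142,0,0,-0.015,0.9],[-0.159,-0.057,0.283,0,0,-0.015,0.9],[-0.16,-0.058,0.425,0,0,-0.015,0.9],[-0.16,-0.06,0.567,0,0,-0.015,0.9]]]
```

arm_command --rows '[[[0,0,0,0,0,0,-0.68],[0,0,0,0,0,0,-0.68],[0,0,0,0,0,0,-0.68],[0,0,-0.19,0,0,0,-0.68],[0,0,-0.38,0,0,0,-0.68],[0,0,-0.567,0,0,0,-0.68],[-0.1,-0.03,-0.567,0,0,-0.009,0.9],[-0.2,-0.06,-0.567,0,0,-0.018,0.9],[-0.256,-0.08,-0.567,0,0,-0.024,0.9],[-0.256,-0.08,-0.567,0,0,-0.024,0.9]]]'

```text
t: 5.97
eef_pos: [582.1, -141.4, 297.6]
tcp_rot: [-3.141, 0.0, 1.43]
ft_force: [0.1, 0.2, 0.5]
opening: 0.382
grip_force: 0.0
```

arm_command --rows '[[[0,0,-0.6,0,0,0,0.9],[0,0,-0.6,0,0,0,0.9],[0,0,-0.6,0,0,0,0.9],[0,0,-0.6,0,0,0,0.9],[0,0,-0.6,0,0,0,0.9]]]'

```text
t: 6.38
eef_pos: [582.8, -139.9, 387.2]
tcp_rot: [3.142, 0.0, 1.43]
ft_force: [0.0, 0.1, -0.7]
opening: 0.733
grip_force: 0.0
```

```bash
cat >> h.py <<'E'
def look(fn,zlo=48,zhi=68,box=(380,720,-230,110)):
    """wrist view + world grid (2 px/mm) of points at screen-top height, coloured"""
    im,d,c=shot("wrist",fn); P=cloud(d,c); m=(d>150)&(P[...,2]>zlo)&(P[...,2]<zhi)&(P[...,0]>box[0])&(P[...,0]<box[1])&(P[...,1]>box[2])&(P[...,1]<box[3])
    return im,P,m,c
E
python3 - <<'E'
from h import *
im,P,m,c=look("w2.png"); s=state(); print(s["eef_pos"],s["tcp_rot"],s["opening"])
k,l,st,ce=cv2.connectedComponentsWithStats(m.astype(np.uint8),connectivity=8)
for i in range(1,k):
    if st[i,4]>40: q=P[l==i]; print(ce[i].round(),st[i].tolist(),q.min(0).round(),q.max(0).round())
E
```

```text
[ 582.74760848 -139.91775243  386.29635003] [-3.13986853e+00 -3.27616146e-04  1.42984476e+00] 0.7772723478201867
[237. 126.] [139, 0, 205, 239, 5302] [ 436. -188.   48.] [616.  62.  63.]
```

View pics/w2.png

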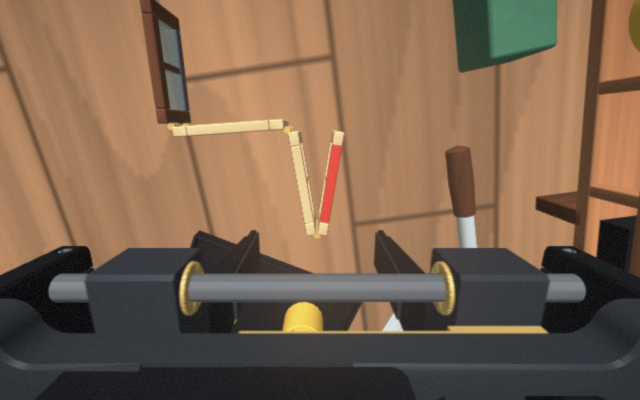

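The view shows a V: leaf3 (296,133) to (311,232), red leaf4 (338,133) to (324,232), hinges C (317,235), B (289,129) and A (173,128).

```bash
python3 - <<'E'
from h import *
K,M,p,_=campose("wrist");cam=(K,M,p)
for n,(u,v) in dict(C=(317,235),B=(289,128),A=(172,127),l3a=(296,133),l3b=(311,231),l4a=(338,133),l4b=(325,231)).items(): print(n,ray(u,v,60,cam)[:2].round(1))
plan([(583,-138,110,1.45,.9,5),(583,-138,40,1.45,.9,4)])
E
```

```text
C [ 575.  -181.7]
B [563.5 -67.5]
A [449.9 -50.4]
l3a [569.5 -73.1]
l3b [ 569.3 -176.3]
l4a [610.5 -79. ]
l4b [ 584.1 -178.4]
[[[0.003,0,0.14,-0.0001,0,-0.0006,0.9],[0.005,0,0.281,-0.0001,0,-0.0013,0.9],[0.008,0.001,0.421,-0.0002,0,-0.0019,0.9],[0.01,0.001,0.562,-0.0002,0,-0.0026,0.9],[0.013,0.001,0.702,-0.0003,-0.0001,-0.0032,0.9],[0.013,0.001,0.819,-0.0003,-0.0001,-0.0032,0.9],[0.013,0.001,0.935,-0.0003,-0.0001,-0.0032,0.9]]]
[[[0,0,0.117,0,0,0,0.9],[0,0,0.233,0,0,0,0.9]]]
```

arm_command --rows '[[[0.01,0,0.235,0,0,-0.004,0.9],[0.01,0,0.47,0,0,-0.006,0.9],[0.012,0,0.7,0,0,-0.008,0.9],[0.012,0,0.85,0,0,-0.008,0.9],[0.012,0,0.95,0,0,-0.008,0.9],[0.012,0,0.95,0,0,-0.008,0.9]]]'

```text
t: 6.93
eef_pos: [582.2, -138.1, 240.2]
tcp_rot: [-3.134, -0.002, 1.48]
ft_force: [-0.6, 0.3, -0.5]
opening: 0.954
grip_force: 0.0
```

arm_command --rows '[[[0,0,0.216,0,0,0,0.9],[0,0,0.216,0,0,0,0.9],[0,0,0.216,0,0,0,0.4],[0,0,0.216,0,0,0,0.1],[0,0,0.216,0,0,0,-0.1],[0,0,0.216,0,0,0,-0.2],[0,0,0.216,0,0,0,-0.4],[0,0,0.216,0,0,0,-0.6],[0,0,0.216,0,0,0,-1],[0,0,0.216,0,0,0,-1]]]'

```text
t: 7.77
eef_pos: [583.1, -138.5, 213.0]
tcp_rot: [3.141, 0.0, 1.481]
ft_force: [0.0, 0.1, -0.3]
opening: 0.447
grip_force: 0.0
```

arm_command --rows '[[[0,0,0,0,0,0,-1],[0,0,0,0,0,0,-1],[0,0,0,0,0,0,-1],[0,0,0,0,0,0,-1],[0,0,0,0,0,0,-1],[0,0,0,0,0,0,-1],[0,0,0,0,0,0,-1],[0,0,0,0,0,0,-1]]]'

```text
t: 8.43
eef_pos: [583.0, -138.5, 212.8]
tcp_rot: [-3.141, 0.0, 1.481]
ft_force: [-2.7, 0.8, 4.1]
opening: 0.218
grip_force: 30.0
```

```bash
python3 - <<'E'
from h import *
im,P,m,c=look("w3.png"); s=state(); print(s["eef_pos"],s["tcp_rot"],s["opening"],s["ft_force"])
shot("side","s3.png")
a=cv2.imread("pics/s3.png")[130:280,220:440]; b=cv2.resize(a,(800,545),interpolation=cv2.INTER_CUBIC)[:280]
w=cv2.imread("pics/w3.png"); cv2.imwrite("pics/c3.png",np.vstack([cv2.copyMakeBorder(w[:320],0,0,0,160,0),b]))
E
```

```text
[ 583.04130213 -138.4465412   212.79909528] [-3.14150402e+00  2.61965985e-05  1.48071631e+00] 0.21474153811146213 [-3.20151495  1.75105454  4.74018264]
```

View pics/c3.png

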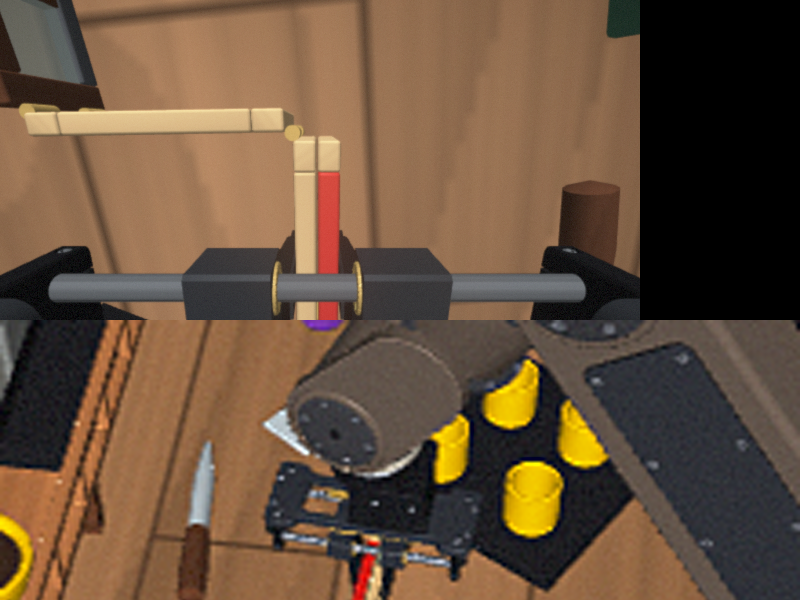

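Leaf4 lies flat on leaf3, held in the grip with an opening of about 20.5 mm. Hinge B is at (293,132). Next I fold the pair about B.

```bash
python3 - <<'E'
from h import *
K,M,p,_=campose("wrist");cam=(K,M,p)
B=ray(293,130,60,cam)[:2]; A=ray(24,108,60,cam)[:2]; l2=[ray(u,v,60,cam)[:2] for u,v in((30,122),(283,120))]
print(B,A,l2, np.linalg.norm(A-B))
d=l2[0]-l2[1]; al=np.arctan2(d[1],d[0]); s=state(); psi=s["tcp_rot"][2]; print("l2 ang",al,"joint",psi-np.pi-(al-2*np.pi))
tot=psi-np.pi-(al-2*np.pi)-0.35; x0=s["eef_pos"][:2]; w=[]
for a in -np.linspace(0,tot,25)[1:]:
    c,q=np.cos(a),np.sin(a); v=B+np.array([[c,-q],[q,c]])@(x0-B); w.append((v[0],v[1],s["eef_pos"][2]-171,psi+a,-1,1))
print(tot,w[-1]); plan(w)
E
```

```text
[577.86071868 -68.36964369] [466.55423938 -49.29892863] [array([467.19174483, -55.0371352 ]), array([574.10152176, -63.90941516])] 112.92840434292843
l2 ang 3.0587939058797926 joint 1.5635213193643764
1.2135213193643763 (np.float64(514.0183275434506), np.float64(-97.73728819775064), np.float64(41.771921303246614), np.float64(0.2672012522899996), -1, 1)
[[[-0.003,-0.023,0,0,0,0.008,-1],[-0.005,-0.047,0,0,0,0.0161,-1],[-0.006,-0.071,0,0,0,0.0241,-1],[-0.006,-0.094,0,0,0,0.0322,-1],[-0.004,-0.118,0,0,0,0.0402,-1],[-0.002,-0.142,0,0,0,0.0483,-1],[0.002,-0.165,0,0,0,0.0563,-1],[0.007,-0.188,0,0,0,0.0644,-1],[0.013,-0.211,0,0,0,0.0724,-1],[0.021,-0.233,0,0,0,0.0805,-1]]]
[[[-0.003,-0.023,0,0,0,0.008,-1],[-0.005,-0.047,0,0,0,0.0161,-1],[-0.006,-0.071,0,0,0,0.0241,-1],[-0.006,-0.094,0,0,0,0.0322,-1],[-0.004,-0.118,0,0,0,0.0402,-1],[-0.002,-0.142,0,0,0,0.0483,-1],[0.002,-0.165,0,0,0,0.0563,-1],[0.007,-0.188,0,0,0,0.0644,-1],[0.013,-0.211,0,0,0,0.0724,-1],[0.021,-0.233,0,0,0,0.0805,-1]]]
[[[-0.003,-0.023,0,0,0,0.008,-1],[-0.005,-0.047,0,0,0,0.0161,-1],[-0.006,-0.071,0,0,0,0.0241,-1],[-0.006,-0.094,0,0,0,0.0322,-1]]]
```

arm_command --rows '[[[-0.003,-0.023,0,0,0,0.008,-1],[-0.005,-0.047,0,0,0,0.0161,-1],[-0.006,-0.071,0,0,0,0.0241,-1],[-0.006,-0.094,0,0,0,0.0322,-1],[-0.004,-0.118,0,0,0,0.0402,-1],[-0.002,-0.142,0,0,0,0.0483,-1],[0.002,-0.165,0,0,0,0.0563,-1],[0.007,-0.188,0,0,0,0.0644,-1],[0.013,-0.211,0,0,0,0.0724,-1],[0.021,-0.233,0,0,0,0.0805,-1]]]'

```text
t: 9.37
eef_pos: [548.8, -132.5, 212.8]
tcp_rot: [3.14, -0.0, 0.972]
ft_force: [1.3, -0.7, 1.0]
opening: 0.215
grip_force: 30.0
```

arm_command --rows '[[[-0.003,-0.023,0,0,0,0.008,-1],[-0.005,-0.047,0,0,0,0.0161,-1],[-0.006,-0.071,0,0,0,0.0241,-1],[-0.006,-0.094,0,0,0,0.0322,-1],[-0.004,-0.118,0,0,0,0.0402,-1],[-0.002,-0.142,0,0,0,0.0483,-1],[0.002,-0.165,0,0,0,0.0563,-1],[0.007,-0.188,0,0,0,0.0644,-1],[0.013,-0.211,0,0,0,0.0724,-1],[0.021,-0.233,0,0,0,0.0805,-1]]]'

```text
t: 10.2
eef_pos: [521.8, -110.2, 212.8]
tcp_rot: [3.14, -0.002, 0.466]
ft_force: [1.9, -1.5, 1.1]
opening: 0.215
grip_force: 30.0
```

arm_command --rows '[[[-0.003,-0.023,0,0,0,0.008,-1],[-0.005,-0.047,0,0,0,0.0161,-1],[-0.006,-0.071,0,0,0,0.0241,-1],[-0.006,-0.094,0,0,0,0.0322,-1],[-0.006,-0.094,0,0,0,0.0322,-1],[-0.006,-0.094,0,0,0,0.0322,-1]]]'

```text
t: 10.7
eef_pos: [514.6, -97.9, 212.8]
tcp_rot: [3.141, -0.001, 0.268]
ft_force: [0.7, 1.8, 1.4]
opening: 0.22
grip_force: 30.0
```

```bash
python3 - <<'E'
from h import *
f="w4.png"; im,P,m,c=look(f); s=state(); print(s["eef_pos"],s["tcp_rot"],s["opening"],s["ft_force"])
hsv=cv2.cvtColor(im,cv2.COLOR_RGB2HSV)
# tan leaf pixels at top height -> components with end points
t=m&(hsv[...,2]>120); k,l,st,ce=cv2.connectedComponentsWithStats(t.astype(np.uint8),connectivity=8)
for i in range(1,k):
    if st[i,4]>60:
        q=P[l==i][:,:2].astype(np.float32); r=cv2.minAreaRect(q); print(ce[i].round(),st[i].tolist(),np.round(r[0]),np.round(r[1]),cv2.boxPoints(r).round().tolist())
plan([(*s["eef_pos"][:2],s["eef_pos"][2]-171,s["tcp_rot"][2],-.44,4),(*s["eef_pos"][:2],215,s["tcp_rot"][2],-.44,5)])
E
```

```text
[514.56442689 -97.92760387 212.79217652] [ 3.14105806e+00 -9.24245176e-04  2.68373512e-01] 0.219167696980915 [0.67912421 0.72215094 1.69181162]
[306. 317.] [296, 302, 20, 29, 527] [490. -98.] [18. 10.] [[480.0, -96.0], [483.0, -106.0], [500.0, -101.0], [498.0, -91.0]]
[327. 317.] [318, 302, 20, 29, 536] [ 493. -109.] [19. 10.] [[482.0, -107.0], [485.0, -117.0], [503.0, -112.0], [501.0, -102.0]]
[[[0,0,0,0,0,0,-0.44],[0,0,0,0,-0.0001,0,-0.44],[0,0,0,0.0001,-0.0001,0,-0.44],[0,0,0,0.0001,-0.0001,0,-0.44],[0,0,-0.231,0.0001,-0.0001,0,-0.44],[0,0,-0.462,0.0001,-0.0001,0,-0.44],[0.001,0,-0.693,0.0001,-0.0001,0,-0.44],[0.001,0,-0.924,0.0001,-0.0001,0,-0.44]]]
[[[0,0,-0.231,0,0,0,-0.44]]]
```

arm_command --rows '[[[0,0,0,0,0,0,-0.44],[0,0,0,0,0,0,-0.44],[0,0,0,0,0,0,-0.44],[0,0,-0.25,0,0,0,-0.44],[0,0,-0.5,0,0,0,-0.44],[-0.1,0,-0.75,0,0,0,0.9],[-0.3,0,-0.95,0,0,0,0.9],[-0.4,0,-0.95,0,0,0,0.9],[-0.4,0,-0.95,0,0,0,0.9],[-0.4,0,-0.95,0,0,0,0.9]]]'

```text
t: 11.58
eef_pos: [456.1, -113.8, 355.6]
tcp_rot: [3.141, -0.001, 0.266]
ft_force: [0.5, -0.0, -0.1]
opening: 0.569
grip_force: 0.0
```

```bash
python3 - <<'E'
from h import *
im,P,m,c=look("w5.png"); s=state(); print(s["eef_pos"],s["tcp_rot"],s["opening"])
E
```

```text
[ 456.68254123 -113.74834789  355.04176901] [ 3.14143004e+00 -1.06104301e-04  2.66445269e-01] 0.6137550786033112
```

View pics/w5.png

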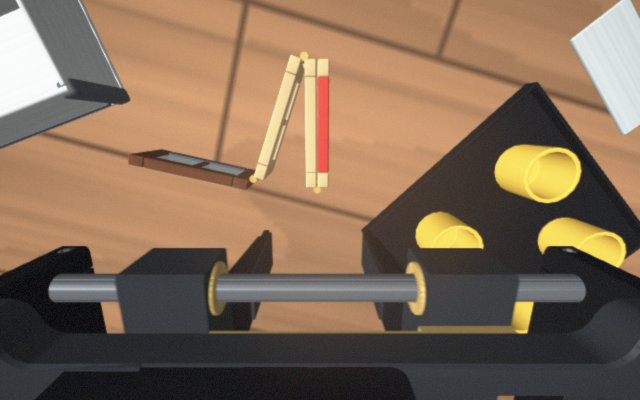

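The view shows leaf2 (258,180) to (294,57), the pair (318,185) to (318,60), hinges B (304,56) and A (254,179), and the dark leaf ending at (130,160).

```bash
python3 - <<'E'
from h import *
K,M,p,_=campose("wrist");cam=(K,M,p); r=lambda u,v:ray(u,v,60,cam)[:2]
B=r(304,55);A=r(254,179);D=r(130,157);a2=r(260,178)-r(294,58);a3=r(317.5,186)-r(317.5,60)
an=lambda d:np.arctan2(d[1],d[0]); t2=an(a2)%(2*np.pi);t3=an(a3)%(2*np.pi); print("A",A,"B",B,"D",D,"ang",t2,t3,"len",np.linalg.norm(A-B))
bis=(t2+t3)/2; c1=r(260,178)+(-a2)*.6; c2=r(317.5,186)-a3*.6; ce=(c1+c2)/2; print(c1,c2,ce,"psi",bis-np.pi)
psi=bis-np.pi-.05
plan([(*ce,115,psi,.9,5),(*ce,41,psi,.9,4)])
E
```

```text
A [463.20032228 -51.94658274] B [576.17419708 -69.96777833] D [453.39785702  60.33352907] ang 3.0904727253065025 3.4084105592168954 len 114.40218476674983
[529.286376   -60.32960762] [534.16612151 -93.08821299] [531.72624876 -76.7089103 ] psi 0.10784898867190584
[[[0.11,-0.021,0.092,0,0,0.0066,0.9],[0.219,-0.043,0.184,0,0,0.0133,0.9],[0.329,-0.064,0.276,0,0,0.0199,0.9],[0.438,-0.085,0.368,0,0,0.0266,0.9],[0.548,-0.107,0.46,0,0,0.0332,0.9],[0.548,-0.107,0.584,0,0,0.0332,0.9],[0.548,-0.107,0.707,0,0,0.0332,0.9],[0.548,-0.107,0.83,0,0,0.0332,0.9],[0.548,-0.107,0.954,0,0,0.0332,0.9]]]
```

arm_command --rows '[[[0.11,-0.021,0.092,0,0,0.0066,0.9],[0.22,-0.043,0.184,0,0,0.0133,0.9],[0.33,-0.064,0.276,0,0,0.02,0.9],[0.44,-0.085,0.368,0,0,0.0266,0.9],[0.548,-0.107,0.46,0,0,0.0332,0.9],[0.548,-0.107,0.584,0,0,0.0332,0.9],[0.548,-0.107,0.707,0,0,0.0332,0.9],[0.548,-0.107,0.83,0,0,0.0332,0.9],[0.548,-0.107,0.954,0,0,0.0332,0.9],[0.548,-0.107,0.954,0,0,0.0332,0.9]]]'

```text
t: 12.47
eef_pos: [531.4, -76.0, 208.0]
tcp_rot: [-3.14, 0.006, 0.059]
ft_force: [-0.1, -0.2, -0.5]
opening: 0.951
grip_force: 0.0
```

arm_command --rows '[[[0,0,0,0,0,0,0.5],[0,0,0,0,0,0,0.3],[0,0,0,0,0,0,0.1],[0,0,0,0,0,0,0],[0,0,0,0,0,0,-0.1],[0,0,0,0,0,0,-0.2],[0,0,0,0,0,0,-0.3],[0,0,0,0,0,0,-1],[0,0,0,0,0,0,-1],[0,0,0,0,0,0,-1]]]'

```text
t: 13.3
eef_pos: [531.4, -76.3, 212.4]
tcp_rot: [-3.142, -0.0, 0.058]
ft_force: [-1.6, 3.1, 5.0]
opening: 0.342
grip_force: 28.6
```

arm_command --rows '[[[0,0,0,0,0,0,-1],[0,0,0,0,0,0,-1],[0,0,0,0,0,0,-1],[0,0,0,0,0,0,-1],[0,0,0,0,0,0,-1],[0,0,0,0,0,0,-1]]]'

```text
t: 13.8
eef_pos: [531.4, -76.3, 212.4]
tcp_rot: [-3.142, -0.0, 0.058]
ft_force: [-1.3, 3.5, 5.5]
opening: 0.343
grip_force: 28.6
```

```bash
python3 - <<'E'
from h import *
s=state(); print(s["eef_pos"],s["tcp_rot"],s["opening"],s["ft_force"],s["grip_force"])
for n in("top","side"):
    im,d,c=shot(n,n+"6.png"); P=cloud(d,c); m=(d>0)&(P[...,2]>48)&(P[...,2]<68)&(P[...,0]>400)&(P[...,0]<600)&(P[...,1]>-150)&(P[...,1]<90)
    q=P[m]; 
    for y in range(-120,80,20):
        w=q[(q[:,1]>=y)&(q[:,1]<y+20)]
        if len(w): print(n,y,len(w),w[:,0].min().round(),w[:,0].max().round())
a=cv2.imread("pics/side6.png")[130:280,220:440]; b=cv2.imread("pics/top6.png")[150:310,225:440]
cv2.imwrite("pics/c6.png",np.vstack([cv2.resize(x,(430,298),interpolation=cv2.INTER_CUBIC) for x in(a,b)]))
E
```

```text
[531.40352207 -76.32695699 212.3926208 ] [-3.14159154e+00 -2.43387285e-04  5.82250510e-02] 0.3425481129977096 [-1.31310449  3.52243633  5.54751175] 28.57653274666518
side -100 25 464.0 572.0
side -80 65 459.0 578.0
side -60 46 450.0 573.0
side -40 16 450.0 460.0
side -20 17 451.0 458.0
side 0 15 449.0 458.0
side 20 23 448.0 458.0
side 40 22 447.0 456.0
```

View pics/c6.png

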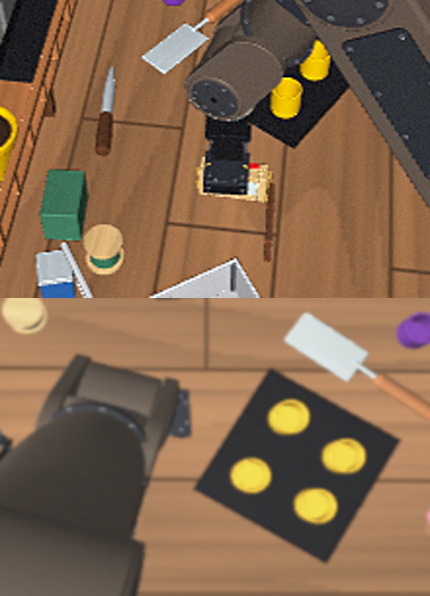

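The opening is 32.5 mm, so three leaves are flat together (red rail at crop 255,165), and the dark leaf still stands at about (268,220). Now the last fold, about hinge A.

```bash
python3 - <<'E'
from h import *
A=np.array([461.5,-63.5]); s=state(); psi=s["tcp_rot"][2]; x0=s["eef_pos"][:2]; w=[]
for a in np.linspace(0,1.2,25)[1:]:
    c,q=np.cos(a),np.sin(a); v=A+np.array([[c,-q],[q,c]])@(x0-A); w.append((v[0],v[1],s["eef_pos"][2]-171,psi+a,-1,1))
print(w[-1]); plan(w)
E
```

```text
(np.float64(498.80690827238664), np.float64(-2.9932145415139217), np.float64(41.3929054509083), np.float64(1.2581915400276633), -1, 1)
[[[0.005,-0.023,0,0,0,-0.008,-1],[0.009,-0.047,0,0,0,-0.0159,-1],[0.012,-0.07,0,0,0,-0.0239,-1],[0.013,-0.094,0,0,0,-0.0318,-1],[0.014,-0.117,0,0,0,-0.0398,-1],[0.013,-0.141,0,0,0,-0.0477,-1],[0.011,-0.165,0,0,0,-0.0557,-1],[0.008,-0.188,0,0,0,-0.0637,-1],[0.003,-0.211,0,0,0,-0.0716,-1],[-0.002,-0.234,0,0,0,-0.0796,-1]]]
[[[0.005,-0.023,0,0,0,-0.008,-1],[0.009,-0.047,0,0,0,-0.0159,-1],[0.012,-0.07,0,0,0,-0.0239,-1],[0.013,-0.094,0,0,0,-0.0318,-1],[0.014,-0.117,0,0,0,-0.0398,-1],[0.013,-0.141,0,0,0,-0.0477,-1],[0.011,-0.165,0,0,0,-0.0557,-1],[0.008,-0.188,0,0,0,-0.0637,-1],[0.003,-0.211,0,0,0,-0.0716,-1],[-0.002,-0.234,0,0,0,-0.0796,-1]]]
[[[0.005,-0.023,0,0,0,-0.008,-1],[0.009,-0.047,0,0,0,-0.0159,-1],[0.012,-0.07,0,0,0,-0.0239,-1],[0.013,-0.094,0,0,0,-0.0318,-1]]]
```

arm_command --rows '[[[0.005,-0.023,0,0,0,-0.008,-1],[0.009,-0.047,0,0,0,-0.0159,-1],[0.012,-0.07,0,0,0,-0.0239,-1],[0.013,-0.094,0,0,0,-0.0318,-1],[0.014,-0.117,0,0,0,-0.0398,-1],[0.013,-0.141,0,0,0,-0.0477,-1],[0.011,-0.165,0,0,0,-0.0557,-1],[0.008,-0.188,0,0,0,-0.0637,-1],[0.003,-0.211,0,0,0,-0.0716,-1],[-0.002,-0.234,0,0,0,-0.0796,-1]]]'

```text
t: 14.73
eef_pos: [529.3, -41.6, 212.4]
tcp_rot: [3.14, -0.001, 0.561]
ft_force: [0.5, -1.1, 3.7]
opening: 0.347
grip_force: 28.6
```

arm_command --rows '[[[0.005,-0.023,0,0,0,-0.008,-1],[0.009,-0.047,0,0,0,-0.0159,-1],[0.012,-0.07,0,0,0,-0.0239,-1],[0.013,-0.094,0,0,0,-0.0318,-1],[0.014,-0.117,0,0,0,-0.0398,-1],[0.013,-0.141,0,0,0,-0.0477,-1],[0.011,-0.165,0,0,0,-0.0557,-1],[0.008,-0.188,0,0,0,-0.0637,-1],[0.003,-0.211,0,0,0,-0.0716,-1],[-0.002,-0.234,0,0,0,-0.0796,-1]]]'

```text
t: 15.57
eef_pos: [510.4, -11.8, 212.4]
tcp_rot: [3.14, -0.0, 1.061]
ft_force: [1.5, -0.4, 4.2]
opening: 0.337
grip_force: 28.7
```

arm_command --rows '[[[0.005,-0.023,0,0,0,-0.008,-1],[0.009,-0.047,0,0,0,-0.0159,-1],[0.012,-0.07,0,0,0,-0.0239,-1],[0.013,-0.094,0,0,0,-0.0318,-1],[0.013,-0.094,0,0,0,-0.0318,-1]]]'

```text
t: 15.98
eef_pos: [498.8, -3.1, 212.4]
tcp_rot: [3.141, 0.0, 1.261]
ft_force: [-1.8, -0.2, 6.3]
opening: 0.342
grip_force: 28.8
```

arm_command --rows '[[[0,0,0,0,0,0,-0.2],[0,0,0,0,0,0,-0.2],[0,0,0,0,0,0,-0.2],[0,0,-0.25,0,0,0,-0.2],[0,0,-0.5,0,0,0,-0.2],[-0.1,0,-0.75,0,0,0,0.95],[-0.3,0,-0.95,0,0,0,0.95],[-0.4,0,-0.95,0,0,0,0.95],[-0.4,0,-0.95,0,0,0,0.95],[-0.4,0,-0.95,0,0,0,0.95]]]'

```text
t: 16.82
eef_pos: [480.2, -60.7, 354.6]
tcp_rot: [3.142, 0.0, 1.256]
ft_force: [0.2, 0.1, -0.5]
opening: 0.695
grip_force: 0.0
```

```bash
python3 - <<'E'
from h import *
im,P,m,c=look("w7.png"); s=state(); print(s["eef_pos"],s["tcp_rot"],s["opening"])
E
```

```text
[480.38781549 -60.2156086  354.08124244] [-3.14063642e+00  2.47692770e-05  1.25695586e+00] 0.732130214382005
```

View pics/w7.png

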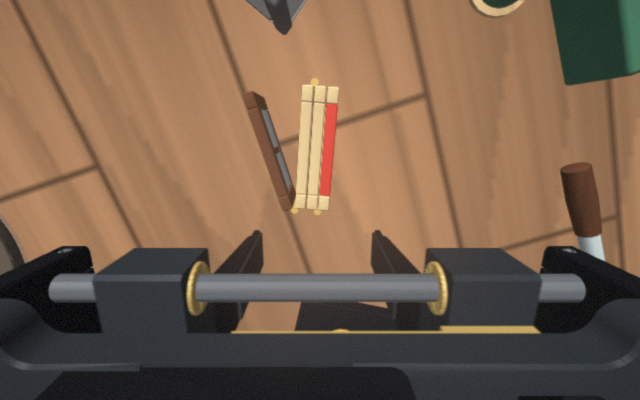

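The view shows the pack of three, (297..330,210) to (303..338,86), and the dark leaf (288,208) to (253,94). The V is small enough to squeeze.

```bash
python3 - <<'E'
from h import *
K,M,p,_=campose("wrist");cam=(K,M,p); r=lambda u,v:ray(u,v,60,cam)[:2]
an=lambda d:np.arctan2(d[1],d[0])
r0,r1=r(333.5,87),r(325.5,208); d0,d1=r(252,94),r(287,207)
tp=an(r0-r1); td=an(d0-d1); print("ang pack",tp,"dark",td)
c1=(r0+r1)/2; c2=(d0+d1)/2; ce=(c1+c2)/2; print(c1,c2,ce,np.linalg.norm(c1-c2))
psi=(tp+td)/2+.02; print(psi)
plan([(*ce,115,psi,1,5),(*ce,38,psi,1,4)])
E
```

```text
ang pack 1.200330548591963 dark 1.524292848541931
[504.73060003 -16.24288351] [453.73949376  -2.11488786] [479.2350469   -9.17888569] 52.9121269651381
1.382311698566947
[[[0.064,-0.022,0.091,0,0,-0.004,1],[0.129,-0.045,0.182,-0.0001,0,-0.008,1],[0.193,-0.067,0.272,-0.0001,0,-0.012,1],[0.257,-0.09,0.363,-0.0001,0,-0.016,1],[0.321,-0.112,0.454,-0.0002,0,-0.02,1],[0.321,-0.112,0.582,-0.0002,0,-0.02,1],[0.321,-0.112,0.711,-0.0002,0,-0.02,1],[0.321,-0.112,0.839,-0.0002,0,-0.02,1],[0.321,-0.111,0.967,-0.0002,0,-0.02,1]]]
```

arm_command --rows '[[[0.064,-0.022,0.091,0,0,-0.004,1],[0.129,-0.045,0.182,0,0,-0.008,1],[0.193,-0.067,0.272,0,0,-0.012,1],[0.257,-0.09,0.363,0,0,-0.016,1],[0.321,-0.112,0.454,0,0,-0.02,1],[0.321,-0.112,0.582,0,0,-0.02,1],[0.321,-0.112,0.711,0,0,-0.02,1],[0.321,-0.112,0.839,0,0,-0.02,1],[0.321,-0.112,0.914,0,0,-0.02,1],[0.321,-0.112,0.914,0,0,-0.02,1]]]'

```text
t: 17.7
eef_pos: [478.9, -8.4, 214.6]
tcp_rot: [-3.136, 0.0, 1.385]
ft_force: [0.3, -0.6, -0.2]
opening: 1.002
grip_force: 0.0
```

arm_command --rows '[[[0,0,0,0,0,0,0.6],[0,0,0,0,0,0,0.45],[0,0,0,0,0,0,0.35],[0,0,0,0,0,0,0.25],[0,0,0,0,0,0,0.15],[0,0,0,0,0,0,0.05],[0,0,0,0,0,0,-0.05],[0,0,0,0,0,0,-1],[0,0,0,0,0,0,-1],[0,0,0,0,0,0,-1]]]'

```text
t: 18.53
eef_pos: [479.1, -9.4, 217.7]
tcp_rot: [-3.141, 0.0, 1.384]
ft_force: [-1.5, 0.2, 5.2]
opening: 0.445
grip_force: 29.5
```

arm_command --rows '[[[0,0,0,0,0,0,-1],[0,0,0,0,0,0,-1],[0,0,0,0,0,0,-1],[0,0,0,0,0,0,-1],[0,0,0,0,0,0,-1],[0,0,0,0,0,0,-1]]]'

```text
t: 19.03
eef_pos: [479.2, -9.4, 217.7]
tcp_rot: [-3.141, 0.0, 1.384]
ft_force: [-0.6, 0.8, 5.3]
opening: 0.443
grip_force: 29.5
```

```bash
python3 - <<'E'
from h import *
s=state(); print(s["eef_pos"],s["tcp_rot"],s["opening"],s["ft_force"],s["grip_force"])
E
```

```text
[479.15644777  -9.38047339 217.70064456] [-3.14148386e+00  8.68665304e-05  1.38378548e+00] 0.4428306625606267 [-0.64481259  0.84610787  5.27146336] 29.45318430662155
```

The opening is 42 mm, the full block, so all leaves are folded flat. Now I carry it to the rear bay. I'll tilt the tool toward the cabinet front so the wide gripper body clears the upright lid.

```bash
cat >> h.py <<'E'
CO=np.array([505.,292.]); CY=.595; EX=np.array([np.cos(CY),np.sin(CY)]); EY=np.array([-EX[1],EX[0]])
def ch(x,y): return CO+x*EX+y*EY
def inch(p): d=np.asarray(p)[:2]-CO; return d@EX,d@EY
E
python3 - <<'E'
from h import *
s=state(); x,y,z=s["eef_pos"]; t=ch(59,0); print(t)
plan([(x,y,190,s["tcp_rot"][2],-1,6),(*t,190,CY+np.pi/2,-1,14,-.45),(*t,75,CY+np.pi/2,-1,6,-.45),(*t,57,CY+np.pi/2,-1,4,-.45)])
E
```

```text
[553.86076143 325.07001652]
[[[0,0,-0.159,0,0,0,-1],[0,0,-0.318,0,0,0,-1],[0,0,-0.478,0,0,0,-1],[0,0,-0.637,0,0,0,-1],[0,0,-0.796,0,0,0,-1],[0,0,-0.955,0,0,0,-1],[0.138,-0.02,-0.947,-0.0049,0.002,-0.0087,-1],[0.276,-0.04,-0.939,-0.0097,0.004,-0.0175,-1],[0.414,-0.059,-0.931,-0.0146,0.006,-0.0262,-1],[0.552,-0.079,-0.923,-0.0194,0.008,-0.0349,-1]]]
[[[0.139,0.009,0.014,-0.0049,0.002,-0.0087,-1],[0.277,0.019,0.029,-0.0097,0.004,-0.0175,-1],[0.416,0.028,0.043,-0.0146,0.006,-0.0262,-1],[0.555,0.038,0.058,-0.0194,0.008,-0.0349,-1],[0.694,0.047,0.072,-0.0243,0.01,-0.0437,-1],[0.832,0.056,0.087,-0.0291,0.012,-0.0524,-1],[0.971,0.066,0.101,-0.034,0.014,-0.0612,-1]]]
[[[0.124,0.056,0.033,-0.0049,0.002,-0.0087,-1],[0.248,0.111,0.067,-0.0097,0.004,-0.0175,-1],[0.372,0.167,0.1,-0.0146,0.006,-0.0262,-1],[0.368,0.122,0.219,-0.0146,0.006,-0.0262,-1],[0.364,0.078,0.339,-0.0146,0.006,-0.0262,-1],[0.36,0.033,0.459,-0.0146,0.006,-0.0262,-1],[0.356,-0.011,0.579,-0.0146,0.006,-0.0262,-1],[0.353,-0.056,0.698,-0.0146,0.006,-0.0262,-1],[0.349,-0.1,0.818,-0.0146,0.006,-0.0262,-1],[0.348,-0.111,0.846,-0.0146,0.006,-0.0262,-1]]]
[[[0,-0.013,0.027,0,0,0,-1],[0,-0.026,0.054,0,0,0,-1],[0,-0.039,0.081,0,0,0,-1]]]
```

arm_command --rows '[[[0,0,-0.159,0,0,0,-1],[0,0,-0.318,0,0,0,-1],[0,0,-0.478,0,0,0,-1],[0,0,-0.637,0,0,0,-1],[0,0,-0.796,0,0,0,-1],[0,0,-0.955,0,0,0,-1],[0.138,-0.02,-0.947,-0.0049,0.002,-0.0087,-1],[0.276,-0.04,-0.939,-0.0097,0.004,-0.0175,-1],[0.414,-0.059,-0.931,-0.0146,0.006,-0.0262,-1],[0.552,-0.079,-0.923,-0.0194,0.008,-0.0349,-1]]]'

```text
t: 19.87
eef_pos: [482.6, 75.0, 355.5]
tcp_rot: [3.015, -0.037, 1.608]
ft_force: [0.5, 0.1, -4.8]
opening: 0.44
grip_force: 29.5
```

arm_command --rows '[[[0.139,0.009,0.014,-0.0049,0.002,-0.0087,-1],[0.277,0.019,0.029,-0.0097,0.004,-0.0175,-1],[0.416,0.028,0.043,-0.0146,0.006,-0.0262,-1],[0.555,0.038,0.058,-0.0194,0.008,-0.0349,-1],[0.694,0.047,0.072,-0.0243,0.01,-0.0437,-1],[0.832,0.056,0.087,-0.0291,0.012,-0.0524,-1],[0.971,0.066,0.101,-0.034,0.014,-0.0612,-1]]]'

```text
t: 20.45
eef_pos: [489.2, 221.5, 346.6]
tcp_rot: [2.787, -0.03, 2.002]
ft_force: [0.5, -0.5, -6.3]
opening: 0.442
grip_force: 29.5
```

arm_command --rows '[[[0.124,0.056,0.033,-0.0049,0.002,-0.0087,-1],[0.248,0.111,0.067,-0.0097,0.004,-0.0175,-1],[0.372,0.167,0.1,-0.0146,0.006,-0.0262,-1],[0.372,0.167,0.1,-0.0146,0.006,-0.0262,-1],[0.372,0.167,0.1,-0.0146,0.006,-0.0262,-1],[0.372,0.167,0.1,-0.0146,0.006,-0.0262,-1]]]'

```text
t: 20.95
eef_pos: [492.1, 283.1, 343.0]
tcp_rot: [2.694, -0.0, 2.166]
ft_force: [0.5, 0.4, -4.9]
opening: 0.45
grip_force: 29.5
```

```bash
python3 - <<'E'
from h import *
s=state(); M=R.from_euler("xyz",s["tcp_rot"]).as_matrix(); g=s["eef_pos"]+171*M[:,2]
print(s["eef_pos"],s["tcp_rot"],s["opening"],s["ft_force"],s["grip_force"],"grasp",g,inch(g),"up axis in chest x",(-M[:2,2])@EX)
im,d,c=shot("side","s8.png"); 
cv2.imwrite("pics/c8.png",cv2.resize(cv2.imread("pics/s8.png")[150:400,200:440],(576,600),interpolation=cv2.INTER_CUBIC))
# lid plane and bay walls
f=np.load("side0.npz");P=cloud(f["d"],(f["K"],f["M"],f["p"]))
t=ch(59,0); plan([(*t,75,CY+np.pi/2,-1,5,-.45),(*t,57,CY+np.pi/2,-1,5,-.45)])
E
```

```text
[492.13559649 283.09105299 343.01764337] [ 2.69373022e+00 -3.51174239e-04  2.16554943e+00] 0.44955007797093005 [ 0.45795251  0.40485403 -4.9449967 ] 29.486688673496246 grasp [553.4397457  324.62630619 188.88255966] (np.float64(58.40263293703018), np.float64(-0.13147503488373857)) up axis in chest x -0.43303983731983614
[[[0.001,-0.066,0.137,0,0,0,-1],[0.001,-0.131,0.275,-0.0001,0,0,-1],[0.002,-0.197,0.412,-0.0001,0,-0.0001,-1],[0.002,-0.263,0.55,-0.0002,0,-0.0001,-1],[0.003,-0.329,0.687,-0.0002,0,-0.0001,-1],[0.003,-0.339,0.709,-0.0002,0,-0.0001,-1],[0.003,-0.349,0.731,-0.0002,0,-0.0001,-1],[0.003,-0.36,0.752,-0.0002,0,-0.0001,-1],[0.003,-0.37,0.774,-0.0002,0,-0.0001,-1],[0.003,-0.381,0.796,-0.0002,0,-0.0001,-1]]]
```

View pics/c8.png

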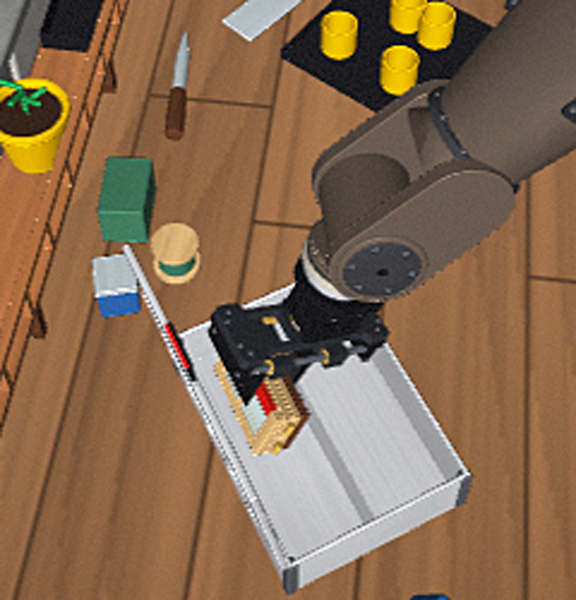

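The block is held and tilted over the rear bay (red top at crop 262,400). One pot in the tray has been nudged (crop 437,22), so I'll re-measure the pots later. Descending.

arm_command --rows '[[[0,-0.066,0.137,0,0,0,-1],[0,-0.131,0.275,0,0,0,-1],[0,-0.197,0.412,0,0,0,-1],[0.002,-0.263,0.55,0,0,0,-1],[0.003,-0.329,0.687,0,0,0,-1],[0.003,-0.329,0.687,0,0,0,-1]]]'

```text
t: 21.5
eef_pos: [492.0, 282.9, 225.9]
tcp_rot: [2.698, -0.001, 2.164]
ft_force: [-1.9, -0.8, -6.8]
opening: 0.443
grip_force: 29.5
```

arm_command --rows '[[[0,-0.013,0.027,0,0,0,-1],[0,-0.026,0.054,0,0,0,-1],[0,-0.039,0.081,0,0,0,-1],[0,-0.047,0.098,0,0,0,-1],[0,-0.047,0.098,0,0,0,-1]]]'

```text
t: 21.92
eef_pos: [492.9, 283.6, 214.0]
tcp_rot: [2.691, -0.0, 2.165]
ft_force: [-0.6, -0.2, -5.4]
opening: 0.448
grip_force: 29.5
```

arm_command --rows '[[[0,-0.006,0.012,0,0,0,-1],[0,-0.01,0.02,0,0,0,-1],[0,-0.012,0.024,0,0,0,-1],[0,-0.012,0.024,0,0,0,-1]]]'

```text
t: 22.25
eef_pos: [492.8, 284.1, 210.0]
tcp_rot: [2.689, 0.001, 2.166]
ft_force: [-1.9, -0.6, 1.7]
opening: 0.441
grip_force: 29.6
```

arm_command --rows '[[[0,0,0,0,0,0,0.04],[0,0,0,0,0,0,0.04],[0,0,0,0,0,0,0.04],[0,0,-0.07,0,0,0,0.04],[0,0,-0.14,0,0,0,0.04],[0,0,-0.21,0,0,0,0.04],[0,0,-0.28,0,0,0,0.04],[0,0,-0.45,0,0,0,0.04],[0,0,-0.7,0,0,0,0.04],[0,0,-0.95,0,0,0,0.04]]]'

```text
t: 23.08
eef_pos: [440.7, 248.8, 338.0]
tcp_rot: [2.693, 0.001, 2.165]
ft_force: [0.8, 0.4, 0.8]
opening: 0.519
grip_force: 0.0
```

arm_command --rows '[[[0,0.15,-0.2,0.02,0,0,0.04],[0,0.3,-0.4,0.04,0,0,0.04],[0,0.45,-0.6,0.0715,0,0,0.04],[0,0.6,-0.8,0.0715,0,0,0.04],[0,0.6,-0.8,0.0715,0,0,0.04],[0,0.6,-0.8,0.0715,0,0,0.04]]]'

```text
t: 23.58
eef_pos: [465.5, 265.7, 489.6]
tcp_rot: [3.137, 0.002, 2.166]
ft_force: [0.6, -0.1, 0.1]
opening: 0.517
grip_force: 0.0
```

```bash
python3 - <<'E'
from h import *
s=state(); print(s["eef_pos"],s["tcp_rot"],s["ft_force"])
for n in("side","top"):
    im,d,c=shot(n,n+"9.png"); P=cloud(d,c); hsv=cv2.cvtColor(im,cv2.COLOR_RGB2HSV)
    q=P.reshape(-1,3); dx=(q[:,:2]-CO)@EX; dy=(q[:,:2]-CO)@EY
    ok=(abs(dx)<100)&(dx>8)&(abs(dy)<140)&(q[:,2]>55)&(q[:,2]<78)&(d.ravel()>0)
    print(n,"block top",ok.sum(),"z",np.percentile(q[ok,2],[10,50,90]).round() if ok.any() else "", "x",np.percentile(dx[ok],[2,98]).round() if ok.any() else "","y",np.percentile(dy[ok],[2,98]).round() if ok.any() else "")
    red=((hsv[...,0]<8)|(hsv[...,0]>172))&(hsv[...,1]>150)&(hsv[...,2]>100); rr=red.ravel()&(abs(dx)<105)&(abs(dy)<140)&(q[:,2]<90)&(q[:,2]>20)
    if rr.sum()>5: print("red",rr.sum(),q[rr].mean(0).round(),dx[rr].min().round(),dx[rr].max().round(),dy[rr].min().round(),dy[rr].max().round())
    m=((hsv[...,0]>20)&(hsv[...,0]<32)&(hsv[...,1]>170)&(hsv[...,2]>120)&(P[...,0]<700)&(P[...,1]<-100)).astype(np.uint8)
    k,l,st,ce=cv2.connectedComponentsWithStats(m)
    for i in range(1,k):
        if st[i,4]>30:
            w=P[l==i]; w=w[(w[:,2]>50)&(w[:,2]<66)]; 
            if len(w): print(n,"pot",ce[i].round(),st[i,4],"ztop",np.median(w[:,2]).round(1),"mid",((w.max(0)+w.min(0))/2).round(1),(w.max(0)-w.min(0)).round())
a=cv2.imread("pics/side9.png")[210:400,220:440]; b=cv2.imread("pics/top9.png")[150:310,225:440]
E
```

```text
[465.52338308 265.72433132 489.59650088] [3.13712122e+00 2.21166922e-03 2.16550121e+00] [ 0.64815757 -0.08463338  0.1285937 ]
side block top 2 z [58. 67. 75.] x [10. 98.] y [-136.   32.]
red 108 [509. 301.  47.] 2.0 14.0 -37.0 46.0
side pot [368. 147.] 51 ztop 55.2 mid [ 445.6 -388.4   56.5] [41. 39. 12.]
side pot [339. 158.] 82 ztop 55.5 mid [ 540.6 -320.4   55.4] [44. 41. 10.]
top block top 0 z  x  y 
top pot [369. 214.] 277 ztop 58.0 mid [ 537.9 -314.2   57.2] [50. 48. 13.]
top pot [350. 245.] 270 ztop 57.9 mid [ 447.4 -256.9   56.7] [49. 50. 13.]
top pot [387. 254.] 595 ztop 57.8 mid [ 420.8 -365.3   56.8] [92. 78. 13.]
```

```bash
python3 - <<'E'
from h import *
im,d,c=shot("wrist","w9.png"); P=cloud(d,c); q=P.reshape(-1,3); dx=(q[:,:2]-CO)@EX; dy=(q[:,:2]-CO)@EY; g=im.reshape(-1,3)
for y in(-75,-50,-25,0,25,50,75):
    print(y,[ (int(np.median(q[k,2])) if k.sum()>2 else -1) for x in range(-10,112,6) for k in[(abs(dy-y)<5)&(abs(dx-x)<3)&(d.ravel()>100)]])
print(sorted(set()),len(q))
b=cv2.resize(cv2.imread("pics/side9.png")[240:400,240:410],(595,560),interpolation=cv2.INTER_CUBIC)
cv2.imwrite("pics/c9.png",b)
E
```

```text
-75 [4, 61, -1, 5, 4, 4, 4, 4, 5, 4, 4, 5, 4, 4, 4, 4, 4, 4, 5, 52, 98]
-50 [4, 59, 47, 48, 47, 47, 48, 47, 47, 47, 47, 47, -1, 4, 4, 5, 4, 4, 4, 54, 104]
-25 [5, 54, 48, 48, 45, 45, 374, 45, 45, 45, 47, 47, -1, -1, 4, 4, 4, 4, 4, 53, 104]
0 [4, 61, 47, 48, 46, 46, 373, 46, 46, 46, 47, 48, -1, -1, 5, 5, 5, 4, 4, 54, 106]
25 [5, 57, 47, 48, 46, 45, 46, 45, 45, 45, 47, 48, 47, -1, 5, 5, 5, 5, 5, 55, 106]
50 [5, 64, 48, 48, 48, 48, 48, 48, 47, 48, 48, 48, 47, -1, 5, 5, 5, 5, 5, 56, 107]
75 [5, 58, -1, 5, 5, 5, 5, 5, 5, 5, 4, 4, 4, 5, 5, 4, 4, 5, 6, 59, 108]
[] 256000
```

View pics/c9.png

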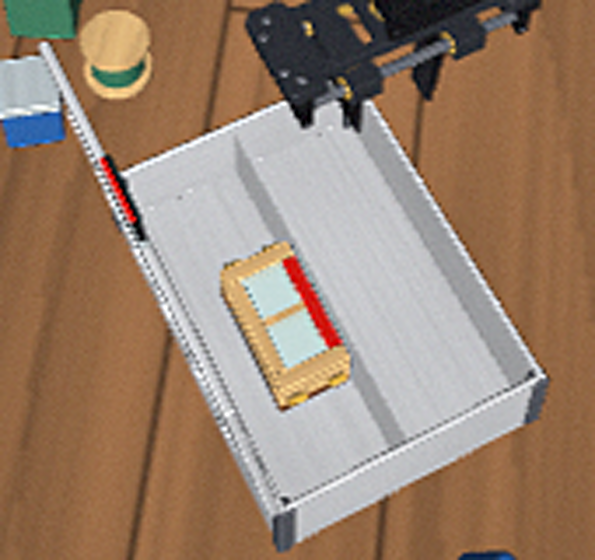

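The block has tipped over: it lies folded flat in the rear bay, 43 mm high, with its red leaf on top (crop 315,300). Its top edge touches the divider, so leaf4_mid is at x ≈ 3 where it needs more than 5. I'll press the closed fingertips into the near window pane and drag the block about 22 mm towards the lid.

```bash
python3 - <<'E'
from h import *
t=ch(29,20); 
plan([(*t,110,CY+np.pi,-1,16),(*t,70,CY+np.pi,-1,3)])
v=np.array(EX)*150; print(t)
E
```

```text
[[[0.008,0.032,0.085,0,0,-0.0156,-1],[0.016,0.064,0.169,0,0,-0.0312,-1],[0.024,0.096,0.254,0,0,-0.0469,-1],[0.033,0.128,0.339,0.0001,0.0001,-0.0625,-1],[0.041,0.16,0.423,0.0001,0.0001,-0.0781,-1],[0.049,0.192,0.508,0.0001,0.0001,-0.0937,-1],[0.057,0.224,0.593,0.0001,0.0001,-0.1094,-1],[0.065,0.257,0.677,0.0001,0.0001,-0.125,-1],[0.073,0.289,0.762,0.0001,0.0001,-0.1406,-1],[0.082,0.321,0.847,0.0001,0.0001,-0.1562,-1]]]
[[[-0.022,0.025,0.085,0,0,-0.0156,-1],[-0.044,0.049,0.169,0,0,-0.0312,-1],[-0.067,0.074,0.254,0,0,-0.0469,-1],[-0.089,0.098,0.338,0.0001,0.0001,-0.0625,-1],[-0.111,0.123,0.423,0.0001,0.0001,-0.0781,-1],[-0.133,0.148,0.508,0.0001,0.0001,-0.0937,-1],[-0.133,0.148,0.597,0.0001,0.0001,-0.0937,-1],[-0.133,0.148,0.685,0.0001,0.0001,-0.0937,-1],[-0.133,0.148,0.774,0.0001,0.0001,-0.0937,-1]]]
[517.80613138 324.81772386]
```

arm_command --rows '[[[0.008,0.032,0.085,0,0,-0.0156,-1],[0.016,0.064,0.169,0,0,-0.0312,-1],[0.024,0.096,0.254,0,0,-0.0469,-1],[0.033,0.128,0.339,0,0,-0.0625,-1],[0.041,0.16,0.423,0,0,-0.0781,-1],[0.049,0.192,0.508,0,0,-0.0937,-1],[0.057,0.224,0.593,0,0,-0.1094,-1],[0.065,0.257,0.677,0,0,-0.125,-1],[0.073,0.289,0.762,0,0,-0.1406,-1],[0.082,0.321,0.847,0,0,-0.1562,-1]]]'

```text
t: 24.57
eef_pos: [497.8, 302.5, 355.6]
tcp_rot: [3.142, -0.0, -3.131]
ft_force: [0.1, 0.7, -0.2]
opening: 0.004
grip_force: 0.0
```

arm_command --rows '[[[-0.022,0.025,0.085,0,0,-0.0156,-1],[-0.044,0.049,0.169,0,0,-0.0312,-1],[-0.067,0.074,0.254,0,0,-0.0469,-1],[-0.089,0.098,0.338,0,0,-0.0625,-1],[-0.111,0.123,0.423,0,0,-0.0781,-1],[-0.133,0.148,0.508,0,0,-0.0937,-1],[-0.133,0.148,0.597,0,0,-0.0937,-1],[-0.133,0.148,0.685,0,0,-0.0937,-1],[-0.133,0.148,0.76,0,0,-0.0937,-1],[-0.133,0.148,0.76,0,0,-0.0937,-1]]]'

```text
t: 25.4
eef_pos: [517.3, 324.5, 240.7]
tcp_rot: [3.141, -0.003, -2.547]
ft_force: [0.2, 1.1, 0.4]
opening: 0.008
grip_force: 0.0
```

arm_command --rows '[[[0,0,0.02,0,0,0,-1],[0,0,0.033,0,0,0,-1],[0,0,0.033,0,0,0,-1],[0,0,0.033,0,0,0,-1]]]'

```text
t: 25.73
eef_pos: [518.1, 325.0, 239.3]
tcp_rot: [-3.141, 0.002, -2.547]
ft_force: [0.5, 0.1, 0.8]
opening: 0.001
grip_force: 0.0
```

```bash
python3 - <<'E'
from h import *
s=state(); print(s["eef_pos"],s["tcp_rot"],inch(s["eef_pos"]),s["ft_force"],s["opening"])
E
```

```text
[518.10147785 325.0056784  239.28061827] [-3.14129552e+00  2.04096257e-03 -2.54719943e+00] (np.float64(29.349940904517176), np.float64(19.990109988845397)) [0.5375443  0.12806845 0.75016163] 0.0014188490662516858
```

arm_command --rows '[[[0,0,0.01,0,0,0,-1],[0,0,0.02,0,0,0,-1],[0,0,0.027,0,0,0,-1],[0,0,0.027,0,0,0,-1]]]'

```text
t: 26.07
eef_pos: [518.1, 325.2, 237.4]
tcp_rot: [-3.141, 0.004, -2.547]
ft_force: [-6.0, -2.2, 24.3]
opening: 0.001
grip_force: 12.1
```

arm_command --rows '[[[-0.015,0,0,0,0,0,-1],[-0.03,0,0,0,0,0,-1],[-0.045,0,0,0,0,0,-1],[-0.06,0,0,0,0,0,-1],[-0.075,0,0,0,0,0,-1],[-0.09,0,0,0,0,0,-1],[-0.105,0,0,0,0,0,-1],[-0.12,0,0,0,0,0,-1],[-0.135,0,0,0,0,0,-1],[-0.15,0,0,0,0,0,-1]]]'

```text
t: 26.9
eef_pos: [535.6, 336.9, 237.3]
tcp_rot: [-3.141, -0.003, -2.547]
ft_force: [-16.9, -11.7, 31.7]
opening: 0.001
grip_force: 15.8
```

arm_command --rows '[[[0,0,-0.2,0,0,0,-1],[0,0,-0.4,0,0,0,-1],[0,0,-0.6,0,0,0,-1],[0.1,0,-0.9,0,0,0,-1],[0.3,0,-1,0,0,0,-1],[0.4,0,-1,0,0,0,-1],[0.4,0,-1,0,0,0,-1]]]'

```text
t: 27.48
eef_pos: [484.8, 302.8, 386.7]
tcp_rot: [-3.141, 0.003, -2.547]
ft_force: [0.1, 0.2, -1.0]
opening: 0.004
grip_force: 0.0
```

```bash
cat >> h.py <<'E'
def bay(names=("side",),x0=-10):
    for n in names:
        im,d,c=shot(n); q=cloud(d,c).reshape(-1,3); dx=(q[:,:2]-CO)@EX; dy=(q[:,:2]-CO)@EY
        print(n,"x from",x0,"step 6")
        for y in(-75,-50,-25,0,25,50,75):
            print(y,[ (int(np.median(q[k,2])) if k.sum()>1 else -1) for x in range(x0,112,6) for k in[(abs(dy-y)<7)&(abs(dx-x)<3)&(d.ravel()>100)]])
        h=cv2.cvtColor(im,cv2.COLOR_RGB2HSV).reshape(-1,3); rr=((h[:,0]<8)|(h[:,0]>172))&(h[:,1]>150)&(h[:,2]>100)&(abs(dx)<105)&(abs(dy)<140)&(q[:,2]<90)&(q[:,2]>20)
        if rr.sum()>5: print("red",rr.sum(),q[rr].mean(0).round(),"x",np.percentile(dx[rr],[3,97]).round(),"y",np.percentile(dy[rr],[3,97]).round())
E
python3 - <<'E'
from h import *
bay(("side","wrist"))
E
```

```text
side x from -10 step 6
-75 [-1, 67, 34, 6, 2, 3, 4, 3, 1, 6, 5, 4, 1, 4, 2, 4, 2, 2, -1, 79, -1]
-50 [-1, 67, 53, 314, 314, 290, 303, 46, 46, 46, 45, 45, 47, 5, 4, 4, 4, 3, -1, -1, 0]
-25 [515, 511, 67, 500, 321, 481, 469, 46, 45, 46, 44, 45, 47, 26, 3, 5, 4, 6, -1, 81, 0]
0 [511, 509, 58, 505, 319, 370, 463, 47, 44, 46, 44, 45, 47, 42, 5, 4, 2, 4, -1, -1, 0]
25 [511, 509, 67, 506, 320, 371, 408, 466, 43, 46, 44, 45, 48, 48, 10, 2, 3, 4, -1, -1, 0]
50 [315, 311, 66, 375, 317, 297, 494, 484, 466, 46, 48, 45, 46, 46, 27, 2, 4, 6, -1, -1, 0]
75 [527, 521, 58, 508, 318, 500, 493, 479, 474, 464, 5, 4, 4, 4, 3, 2, 5, 5, -1, 39, 0]
red 101 [515. 308.  47.] x [10. 24.] y [-31.  45.]
wrist x from -10 step 6
-75 [5, 47, 68, -1, -1, 4, 5, 4, 5, 4, 4, 4, 5, 5, 5, -1, -1, -1, -1, 80, 102]
-50 [5, 47, -1, 47, 47, 47, 47, 47, 47, 47, 47, -1, -1, -1, -1, -1, -1, -1, -1, -1, -1]
-25 [5, 49, 68, 47, 47, 46, 45, 45, 45, 45, 45, -1, -1, -1, -1, -1, -1, -1, -1, -1, -1]
0 [5, 47, 67, 44, 48, 47, 46, 46, 45, 46, 46, -1, -1, -1, -1, -1, -1, -1, -1, -1, -1]
25 [5, 61, 250, 39, 47, 47, 45, 45, 44, -1, -1, -1, -1, -1, -1, -1, -1, -1, -1, -1, 102]
50 [5, 49, 68, -1, 38, 47, 47, 48, 47, 48, 47, -1, -1, -1, -1, -1, -1, -1, -1, -1, -1]
75 [5, 49, 68, -1, -1, 5, 5, 5, 5, 5, 5, 4, 5, 5, -1, -1, -1, -1, -1, -1, -1]
red 581 [515. 304.  48.] x [ 9. 21.] y [-33.  42.]
```

The drag moved the block about 8 mm (red rail now x 10–22), with a slight turn. I'll do one more drag at the other pane.

```bash
python3 - <<'E'
from h import *
t=ch(38,-18); s=state(); print(inch(s["eef_pos"]))
plan([(*t,110,CY+np.pi,-1,4),(*t,66,CY+np.pi,-1,4)])
E
```

```text
(np.float64(-8.31700806015662), np.float64(20.043847055074764))
[[[-0.077,-0.063,0.174,0,0.0001,0,-1],[-0.154,-0.127,0.348,0,0.0002,-0.0001,-1],[-0.23,-0.19,0.522,0,0.0003,-0.0001,-1],[-0.307,-0.253,0.696,-0.0001,0.0004,-0.0001,-1],[-0.307,-0.253,0.769,-0.0001,0.0004,-0.0001,-1],[-0.307,-0.253,0.842,-0.0001,0.0004,-0.0001,-1],[-0.307,-0.253,0.916,-0.0001,0.0004,-0.0001,-1],[-0.307,-0.253,0.989,-0.0001,0.0004,-0.0001,-1]]]
```

arm_command --rows '[[[-0.15,-0.127,0.3,0,0,0,-1],[-0.307,-0.253,0.6,0,0,0,-1],[-0.307,-0.253,0.8,0,0,0,-1],[-0.307,-0.253,0.92,0,0,0,-1],[-0.307,-0.253,0.96,0,0,0,-1],[-0.307,-0.253,0.985,0,0,0,-1],[-0.307,-0.253,0.998,0,0,0,-1],[-0.307,-0.253,0.998,0,0,0,-1]]]'

```text
t: 28.25
eef_pos: [547.4, 298.2, 237.4]
tcp_rot: [-3.14, 0.002, -2.547]
ft_force: [-5.6, -10.5, 29.0]
opening: 0.002
grip_force: 14.4
```

arm_command --rows '[[[-0.015,0,0.002,0,0,0,-1],[-0.03,0,0.004,0,0,0,-1],[-0.045,0,0.004,0,0,0,-1],[-0.06,0,0.004,0,0,0,-1],[-0.075,0,0.004,0,0,0,-1],[-0.09,0,0.004,0,0,0,-1],[-0.105,0,0.004,0,0,0,-1],[-0.12,0,0.004,0,0,0,-1],[-0.135,0,0.004,0,0,0,-1],[-0.15,0,0.004,0,0,0,-1]]]'

```text
t: 29.08
eef_pos: [564.2, 310.1, 237.3]
tcp_rot: [-3.141, -0.005, -2.546]
ft_force: [-16.8, -13.3, 39.2]
opening: -0.001
grip_force: 18.9
```

arm_command --rows '[[[0,0,-0.2,0,0,0,-1],[0,0,-0.4,0,0,0,-1],[0,0,-0.6,0,0,0,-1],[0.1,-0.1,-0.9,0,0,0,-1],[0.3,-0.3,-1,0,0,0,-1],[0.6,-0.6,-1,0,0,0,-1],[0.8,-0.9,-1,0,0,0,-1],[0.8,-1,-1,0,0,0,-1]]]'

```text
t: 29.75
eef_pos: [547.4, 131.8, 384.7]
tcp_rot: [-3.141, 0.001, -2.546]
ft_force: [0.5, 1.1, 0.6]
opening: 0.005
grip_force: 0.0
```

```bash
python3 - <<'E'
from h import *
bay(("side","wrist")); s=state(); print(s["eef_pos"],s["tcp_rot"])
E
```

```text
side x from -10 step 6
-75 [-1, 69, 36, 4, 7, 5, 2, 3, 5, 4, 6, 5, 5, 2, 4, 4, 5, 6, -1, 75, 1]
-50 [-1, 66, 31, 3, -1, 47, 46, 44, 44, 47, 45, 45, 45, 44, 40, 5, 4, 2, -1, 77, -1]
-25 [-1, 66, 25, 7, -1, 48, 45, 45, 44, 43, 44, 45, 46, 47, 47, 9, 2, 5, -1, 76, 0]
0 [-1, 67, 28, 4, -1, 46, 46, 46, 46, 44, 45, 44, 44, 48, 49, 12, 2, 4, -1, -1, 1]
25 [-1, 66, 29, 4, -1, 47, 48, 45, 44, 42, 44, 45, 45, 48, 46, 17, 4, 5, -1, -1, 1]
50 [-1, 67, 30, 2, 3, 48, 46, 46, 46, 47, 46, 47, 47, 47, 47, 20, 3, 3, -1, -1, 0]
75 [-1, 66, 26, 2, 3, 6, 3, 3, 2, 6, 4, 4, 3, 5, 4, 6, 3, 6, -1, -1, 2]
red 109 [523. 311.  47.] x [20. 30.] y [-31.  43.]
wrist x from -10 step 6
-75 [5, 43, 68, -1, -1, -1, -1, -1, -1, -1, -1, -1, -1, -1, -1, -1, -1, -1, -1, -1, -1]
-50 [5, 44, 68, -1, 41, 42, 41, 47, 42, -1, -1, -1, -1, -1, 48, -1, -1, -1, -1, 51, -1]
-25 [5, 45, 68, -1, 40, 47, 48, 45, 45, -1, -1, -1, -1, -1, 48, 46, -1, -1, -1, 39, -1]
0 [5, 47, 68, -1, 41, 45, 48, 46, 46, -1, -1, -1, -1, -1, 48, 47, -1, -1, 56, 40, -1]
25 [5, 46, -1, -1, -1, 44, 48, 45, 45, -1, -1, -1, -1, -1, 48, -1, -1, -1, -1, 40, -1]
50 [5, 45, -1, -1, -1, 43, 48, 47, 47, -1, -1, -1, -1, -1, 48, 47, -1, -1, 32, 40, -1]
75 [5, 44, -1, -1, -1, -1, 5, 5, -1, -1, -1, -1, -1, -1, -1, -1, -1, -1, 36, 40, -1]
red 538 [521. 308.  48.] x [18. 27.] y [-34.  41.]
[549.04229181 128.58770715 384.36202072] [-3.14079083e+00  8.70940195e-04 -2.55148953e+00]
```

The block now lies flat at x 18–76 in the rear bay. Next, the pots; first a re-measure, since one was knocked.

```bash
cat >> h.py <<'E'
def pots(names=("top",),K=None):
    for n in names:
        im,d,c=shot(n); P=cloud(d,c); hsv=cv2.cvtColor(im,cv2.COLOR_RGB2HSV)
        m=((hsv[...,0]>20)&(hsv[...,0]<32)&(hsv[...,1]>150)&(hsv[...,2]>90)&(P[...,0]<700)&(P[...,1]<-150)&(d>0)).astype(np.uint8)
        k,l,st,ce=cv2.connectedComponentsWithStats(m)
        for i in range(1,k):
            if st[i,4]<30: continue
            w=P[l==i]; w=w[(w[:,2]>50)&(w[:,2]<66)]; e=(w.max(0)-w.min(0))[:2]
            if e.max()<60: print(n,"pot",((w.max(0)+w.min(0))/2).round(1),e.round(),"ztop",np.median(w[:,2]).round(1),st[i,4])
            else:
                _,lab,cc=cv2.kmeans(w[:,:2].astype(np.float32),2,None,(3,50,.1),5,0)
                for j in(0,1): v=w[lab[:,0]==j]; print(n,"touching pot",cc[j].round(1),((v.max(0)+v.min(0))/2).round(1),(v.max(0)-v.min(0)).round(),len(v))
E
python3 - <<'E'
from h import *
pots(("top","side"))
E
```

```text
top pot [ 539.1 -316.    57.3] [48. 50.] ztop 57.6 313
top pot [ 447.4 -257.    57.7] [49. 50.] ztop 57.7 305
top touching pot [ 441.4 -379.5] [ 442.3 -378.5   57.6] [49. 50. 13.] 92
top touching pot [ 398.5 -351.4] [ 399.3 -351.6   57.1] [49. 51. 14.] 89
```

```bash
python3 - <<'E'
from h import *
plan([(447.4,-256.5,130,1.4,.56,22),(447.4,-256.5,42,1.4,.56,4)])
E
```

```text
[[[0.091,-0.081,0.025,0,0,0.0169,0.56],[0.182,-0.161,0.05,0,0,0.0338,0.56],[0.274,-0.242,0.075,0,0,0.0506,0.56],[0.365,-0.322,0.1,0,0,0.0675,0.56],[0.456,-0.403,0.125,0.0001,0,0.0844,0.56],[0.547,-0.483,0.15,0.0001,0,0.1013,0.56],[0.639,-0.564,0.175,0.0001,0,0.1182,0.56],[0.73,-0.644,0.201,0.0001,0,0.1351,0.56],[0.821,-0.725,0.226,0.0001,0,0.1519,0.56],[0.912,-0.805,0.251,0.0001,0,0.1688,0.56]]]
[[[-0.026,-0.119,0.025,0,0,0.0169,0.56],[-0.051,-0.238,0.05,0,0,0.0338,0.56],[-0.077,-0.357,0.075,0,0,0.0506,0.56],[-0.103,-0.476,0.101,0,0,0.0675,0.56],[-0.129,-0.595,0.126,0.0001,0,0.0844,0.56],[-0.154,-0.714,0.151,0.0001,0,0.1013,0.56],[-0.18,-0.833,0.176,0.0001,0,0.1182,0.56],[-0.206,-0.952,0.201,0.0001,0,0.1351,0.56]]]
[[[-0.106,-0.059,0.025,0,0,0.0169,0.56],[-0.213,-0.119,0.05,0,0,0.0338,0.56],[-0.319,-0.178,0.076,0,0,0.0506,0.56],[-0.425,-0.237,0.101,0,0,0.0675,0.56],[-0.425,-0.237,0.247,0,0,0.0675,0.56],[-0.425,-0.237,0.394,0,0,0.0675,0.56],[-0.425,-0.237,0.541,0,0,0.0675,0.56],[-0.425,-0.237,0.687,0,0,0.0675,0.56]]]
```

arm_command --rows '[[[0.091,-0.081,0.025,0,0,0.0169,0.56],[0.182,-0.161,0.05,0,0,0.0338,0.56],[0.274,-0.242,0.075,0,0,0.0506,0.56],[0.365,-0.322,0.1,0,0,0.0675,0.56],[0.456,-0.403,0.125,0,0,0.0844,0.56],[0.547,-0.483,0.15,0,0,0.1013,0.56],[0.639,-0.564,0.175,0,0,0.1182,0.56],[0.73,-0.644,0.201,0,0,0.1351,0.56],[0.821,-0.725,0.226,0,0,0.1519,0.56],[0.912,-0.805,0.251,0,0,0.1688,0.56]]]'

```text
t: 30.78
eef_pos: [503.0, -43.3, 345.9]
tcp_rot: [3.14, 0.0, 2.672]
ft_force: [0.3, 0.0, -0.6]
opening: 0.65
grip_force: 0.0
```

arm_command --rows '[[[-0.026,-0.119,0.025,0,0,0.0169,0.56],[-0.051,-0.238,0.05,0,0,0.0338,0.56],[-0.077,-0.357,0.075,0,0,0.0506,0.56],[-0.103,-0.476,0.101,0,0,0.0675,0.56],[-0.129,-0.595,0.126,0,0,0.0844,0.56],[-0.154,-0.714,0.151,0,0,0.1013,0.56],[-0.18,-0.833,0.176,0,0,0.1182,0.56],[-0.206,-0.952,0.201,0,0,0.1351,0.56]]]'

```text
t: 31.45
eef_pos: [466.8, -185.0, 315.6]
tcp_rot: [3.14, -0.001, 1.823]
ft_force: [-0.9, -0.1, -0.6]
opening: 0.78
grip_force: 0.0
```

arm_command --rows '[[[-0.106,-0.059,0.025,0,0,0.0169,0.56],[-0.213,-0.119,0.05,0,0,0.0338,0.56],[-0.319,-0.178,0.076,0,0,0.0506,0.56],[-0.425,-0.237,0.101,0,0,0.0675,0.56],[-0.425,-0.237,0.101,0,0,0.0675,0.56],[-0.425,-0.237,0.101,0,0,0.0675,0.56],[-0.425,-0.237,0.101,0,0,0.0675,0.56]]]'

```text
t: 32.03
eef_pos: [448.4, -254.9, 300.7]
tcp_rot: [3.141, -0.001, 1.406]
ft_force: [-0.2, 0.4, 0.3]
opening: 0.784
grip_force: 0.0
```

```bash
python3 - <<'E'
from h import *
s=state(); print(s["eef_pos"],s["tcp_rot"],s["opening"]); pots(("side",))
im,d,c=shot("wrist"); P=cloud(d,c); hsv=cv2.cvtColor(im,cv2.COLOR_RGB2HSV); m=(hsv[...,0]>20)&(hsv[...,0]<32)&(hsv[...,1]>150)&(P[...,2]>50)&(P[...,2]<66)&(P[...,0]<500)&(P[...,1]>-300); q=P[m]
print(len(q), q.min(0) if len(q) else"",q.max(0) if len(q) else"")
plan([(447.4,-256.5,42,1.4,.56,4),(447.4,-256.5,42,1.4,-1,6),(447.4,-256.5,160,1.4,-1,4),(500,-60,165,1.7,-1,7),(*ch(-53,-105),165,CY+np.pi/2,-1,9),(*ch(-53,-105),46,CY+np.pi/2,-1,6)])
E
```

```text
[ 448.36899144 -254.90548144  300.74206006] [ 3.14097949e+00 -1.16363597e-03  1.40627280e+00] 0.7841959822984095
side pot [ 436.3 -380.2   57.5] [54. 29.] ztop 53.1 46
side touching pot [ 393.3 -332.7] [ 395.3 -335.1   55.9] [44. 25. 10.] 22
side touching pot [ 439.1 -354.6] [ 441.4 -353.8   58. ] [48. 24. 16.] 30
side touching pot [ 537.5 -295.6] [ 537.5 -298.4   56.7] [49. 27. 13.] 34
side touching pot [ 537.8 -330.4] [ 536.8 -331.1   57.8] [46. 30. 15.] 38
side pot [ 445.1 -256.3   57.2] [51. 58.] ztop 55.8 287
600 [ 419.73059927 -285.06969812   50.08118297] [ 471.35974051 -235.2848918    60.97648977]
[[[-0.003,-0.001,0.147,0,0,0.0002,0.56],[-0.006,-0.002,0.293,0.0001,-0.0001,0.0005,0.56],[-0.009,-0.003,0.44,0.0001,-0.0001,0.0007,0.56],[-0.012,-0.004,0.587,0.0002,-0.0001,0.0009,0.56],[-0.012,-0.004,0.587,0.0002,-0.0001,0.0009,-1],[-0.012,-0.004,0.587,0.0002,-0.0001,0.0009,-1],[-0.012,-0.004,0.587,0.0002,-0.0001,0.0009,-1],[-0.012,-0.004,0.587,0.0002,-0.0001,0.0009,-1],[-0.012,-0.004,0.587,0.0002,-0.0001,0.0009,-1],[-0.012,-0.004,0.587,0.0002,-0.0001,0.0009,-1]]]
[[[0,0,-0.197,0,0,0,-1],[0,0,-0.393,0,0,0,-1],[0,0,-0.59,0,0,0,-1],[0,0,-0.787,0,0,0,-1],[0.193,0.018,-0.791,0,0,-0.0068,-1],[0.386,0.035,-0.796,0,0,-0.0136,-1],[0.579,0.053,-0.801,0,0,-0.0205,-1],[0.772,0.07,-0.806,0,0,-0.0273,-1],[0.965,0.088,-0.81,0,0,-0.0341,-1]]]
[[[0.185,0.058,-0.005,0,0,-0.0068,-1],[0.37,0.116,-0.01,0,0,-0.0136,-1],[0.543,0.139,-0.01,0,0,-0.0219,-1],[0.717,0.161,-0.01,0,0,-0.0301,-1],[0.89,0.183,-0.01,0,0,-0.0384,-1]]]
[[[0.163,0.063,0,0,0,-0.0082,-1],[0.326,0.126,0,0,0,-0.0165,-1],[0.49,0.189,0,0,0,-0.0247,-1],[0.653,0.252,0,0,0,-0.0329,-1],[0.816,0.316,0,0,0,-0.0412,-1],[0.979,0.379,0,0,0,-0.0494,-1],[0.979,0.379,0.132,0,0,-0.0494,-1],[0.979,0.379,0.264,0,0,-0.0494,-1],[0.979,0.379,0.397,0,0,-0.0494,-1],[0.979,0.379,0.529,0,0,-0.0494,-1]]]
[[[0,0,0.132,0,0,0,-1],[0,0,0.264,0,0,0,-1]]]
```

arm_command --rows '[[[-0.005,-0.001,0.147,0,0,0,0.56],[-0.012,-0.002,0.293,0,0,0,0.56],[-0.012,-0.003,0.44,0,0,0,0.56],[-0.012,-0.004,0.587,0,0,0,0.56],[-0.012,-0.004,0.587,0,0,0,0],[-0.012,-0.004,0.587,0,0,0,-1],[-0.012,-0.004,0.587,0,0,0,-1],[-0.012,-0.004,0.587,0,0,0,-1],[-0.012,-0.004,0.587,0,0,0,-1],[-0.012,-0.004,0.587,0,0,0,-1]]]'

```text
t: 32.97
eef_pos: [447.1, -257.5, 214.1]
tcp_rot: [3.138, 0.0, 1.403]
ft_force: [1.0, 3.0, 7.8]
opening: 0.549
grip_force: 30.0
```

arm_command --rows '[[[0,0,-0.197,0,0,0,-1],[0,0,-0.393,0,0,0,-1],[0,0,-0.59,0,0,0,-1],[0,0,-0.787,0,0,0,-1],[0.193,0.018,-0.791,0,0,-0.0068,-1],[0.386,0.035,-0.796,0,0,-0.0136,-1],[0.579,0.053,-0.801,0,0,-0.0205,-1],[0.772,0.07,-0.806,0,0,-0.0273,-1],[0.965,0.088,-0.81,0,0,-0.0341,-1]]]'

```text
t: 33.72
eef_pos: [483.8, -115.8, 335.2]
tcp_rot: [3.14, -0.0, 1.619]
ft_force: [0.7, -0.1, -0.7]
opening: 0.554
grip_force: 30.0
```

arm_command --rows '[[[0.185,0.058,-0.005,0,0,-0.0068,-1],[0.37,0.116,-0.01,0,0,-0.0136,-1],[0.543,0.139,-0.01,0,0,-0.0219,-1],[0.717,0.161,-0.01,0,0,-0.0301,-1],[0.89,0.183,-0.01,0,0,-0.0384,-1]]]'

```text
t: 34.13
eef_pos: [505.0, 18.8, 336.6]
tcp_rot: [3.14, 0.0, 1.861]
ft_force: [0.1, -0.1, -2.0]
opening: 0.549
grip_force: 30.0
```

arm_command --rows '[[[0.163,0.063,0,0,0,-0.0082,-1],[0.326,0.126,0,0,0,-0.0165,-1],[0.49,0.189,0,0,0,-0.0247,-1],[0.653,0.252,0,0,0,-0.0329,-1],[0.816,0.316,0,0,0,-0.0412,-1],[0.979,0.379,0,0,0,-0.0494,-1],[0.979,0.379,0,0,0,-0.0494,-1],[0.979,0.379,0,0,0,-0.0494,-1],[0.979,0.379,0,0,0,-0.0494,-1]]]'

```text
t: 34.88
eef_pos: [517.9, 174.1, 336.4]
tcp_rot: [3.14, 0.0, 2.168]
ft_force: [0.8, -1.5, -2.4]
opening: 0.554
grip_force: 30.0
```

```bash
python3 - <<'E'
from h import *
s=state(); print(s["eef_pos"],s["tcp_rot"],s["opening"],s["grip_force"],s["ft_force"],inch(s["eef_pos"]))
plan([(*ch(-53,-105),44,CY+np.pi/2,-1,8)])
E
```

```text
[517.90699952 174.10798275 336.36780663] [3.14047175e+00 3.30625708e-04 2.16811162e+00] 0.5539998184368775 29.997418876737356 [ 0.76859211 -1.46187357 -2.36483247] (np.float64(-55.3905954749915), np.float64(-104.86658333828436))
[[[0,0.002,0.101,0,0,0,-1],[0,0.004,0.202,0,0,0.0001,-1],[0,0.006,0.303,0.0001,0,0.0001,-1],[0,0.008,0.405,0.0001,0,0.0002,-1],[0,0.009,0.506,0.0001,0,0.0002,-1],[0,0.011,0.607,0.0001,0,0.0003,-1],[-0.001,0.013,0.708,0.0002,0,0.0003,-1],[-0.001,0.015,0.809,0.0002,0.0001,0.0004,-1]]]
```

```bash
cat > cyc.py <<'E'
from h import *
import sys
# release at slot y0, go grasp pot at (px,py,psi), stop hovering grasp at 100
y0,px,py,ps=map(float,sys.argv[1:5]); a=ch(-53,y0); q=CY+np.pi/2
plan([(*a,44,q,.3,3),(*a,165,q,.3,5),(500,-40,165,(q+ps)/2,.5,10),(px,py,140,ps,.56,10),(px,py,100,ps,.56,3)],start=(*a,44,q))
E
python3 cyc.py -105 538.5 -316 1.3
```

```text
[[[0,0,0,0,0,0,0.3],[0,0,0,0,0,0,0.3],[0,0,0,0,0,0,0.3],[0,0,-0.161,0,0,0,0.3],[0,0,-0.323,0,0,0,0.3],[0,0,-0.484,0,0,0,0.3],[0,0,-0.645,0,0,0,0.3],[0,0,-0.807,0,0,0,0.3],[-0.111,-0.091,-0.807,0,0,0.0069,0.5],[-0.223,-0.183,-0.807,0,0,0.0138,0.5]]]
[[[-0.119,-0.082,0,0,0,0.0069,0.5],[-0.238,-0.163,0,0,0,0.0138,0.5],[-0.357,-0.245,0,0,0,0.0207,0.5],[-0.476,-0.326,0,0,0,0.0276,0.5],[-0.595,-0.408,0,0,0,0.0344,0.5],[-0.714,-0.489,0,0,0,0.0413,0.5],[-0.832,-0.571,0,0,0,0.0482,0.5],[-0.951,-0.652,0,0,0,0.0551,0.5]]]
[[[-0.186,-0.004,0.017,0,0,0.0069,0.56],[-0.371,-0.009,0.033,0,0,0.0138,0.56],[-0.557,-0.013,0.05,0,0,0.0207,0.56],[-0.743,-0.017,0.067,0,0,0.0276,0.56],[-0.929,-0.022,0.083,0,0,0.0344,0.56]]]
[[[-0.182,0.036,0.017,0,0,0.0069,0.56],[-0.365,0.071,0.033,0,0,0.0138,0.56],[-0.547,0.107,0.05,0,0,0.0207,0.56],[-0.729,0.142,0.067,0,0,0.0276,0.56],[-0.912,0.178,0.083,0,0,0.0344,0.56],[-0.912,0.178,0.172,0,0,0.0344,0.56],[-0.912,0.178,0.261,0,0,0.0344,0.56],[-0.912,0.178,0.35,0,0,0.0344,0.56]]]
```

arm_command --rows '[[[0,0.004,0.15,0,0,0,-1],[0,0.008,0.35,0,0,0,-1],[0,0.01,0.55,0,0,0,-1],[0,0.013,0.7,0,0,0,-1],[0,0.015,0.77,0,0,0,-1],[0,0.015,0.809,0,0,0,-1],[0,0.015,0.809,0,0,0,-1]]]'

```text
t: 35.47
eef_pos: [520.3, 174.9, 215.0]
tcp_rot: [3.141, -0.0, 2.167]
ft_force: [-0.4, 0.3, -0.6]
opening: 0.554
grip_force: 30.0
```

arm_command --rows '[[[0,0,0.007,0,0,0,0.3],[0,0,0.007,0,0,0,0.3],[0,0,0,0,0,0,0.3],[0,0,-0.161,0,0,0,0.3],[0,0,-0.323,0,0,0,0.3],[0,0,-0.484,0,0,0,0.3],[0,0,-0.645,0,0,0,0.3],[0,0,-0.807,0,0,0,0.3],[-0.111,-0.091,-0.807,0,0,0.0069,0.5],[-0.223,-0.183,-0.807,0,0,0.0138,0.5]]]'

```text
t: 36.3
eef_pos: [516.0, 132.7, 338.1]
tcp_rot: [3.136, 0.002, 2.082]
ft_force: [0.4, 0.9, 0.7]
opening: 0.728
grip_force: 0.0
```

arm_command --rows '[[[-0.119,-0.082,0,0,0,0.0069,0.5],[-0.238,-0.163,0,0,0,0.0138,0.5],[-0.357,-0.245,0,0,0,0.0207,0.5],[-0.476,-0.326,0,0,0,0.0276,0.5],[-0.595,-0.408,0,0,0,0.0344,0.5],[-0.714,-0.489,0,0,0,0.0413,0.5],[-0.832,-0.571,0,0,0,0.0482,0.5],[-0.951,-0.652,0,0,0,0.0551,0.5]]]'

```text
t: 36.97
eef_pos: [500.3, -40.7, 336.5]
tcp_rot: [3.139, 0.0, 1.733]
ft_force: [-0.3, 0.6, 0.1]
opening: 0.751
grip_force: 0.0
```

arm_command --rows '[[[-0.186,-0.004,0.017,0,0,0.0069,0.56],[-0.371,-0.009,0.033,0,0,0.0138,0.56],[-0.557,-0.013,0.05,0,0,0.0207,0.56],[-0.743,-0.017,0.067,0,0,0.0276,0.56],[-0.929,-0.022,0.083,0,0,0.0344,0.56]]]'

```text
t: 37.38
eef_pos: [520.1, -179.1, 323.9]
tcp_rot: [3.139, -0.0, 1.517]
ft_force: [0.3, 0.3, 0.0]
opening: 0.779
grip_force: 0.0
```

arm_command --rows '[[[-0.182,0.036,0.017,0,0,0.0069,0.56],[-0.365,0.071,0.033,0,0,0.0138,0.56],[-0.547,0.107,0.05,0,0,0.0207,0.56],[-0.729,0.142,0.067,0,0,0.0276,0.56],[-0.912,0.178,0.083,0,0,0.0344,0.56],[-0.912,0.178,0.083,0,0,0.0344,0.56],[-0.912,0.178,0.083,0,0,0.0344,0.56]]]'

```text
t: 37.97
eef_pos: [539.5, -316.7, 310.8]
tcp_rot: [3.14, -0.001, 1.302]
ft_force: [0.3, -0.2, -0.6]
opening: 0.779
grip_force: 0.0
```

```bash
cat >> h.py <<'E'
def pots2(box):
    """pot rims seen by wrist+side+top in chest frame / world box (xlo,xhi,ylo,yhi)"""
    for n in("wrist","side","top"):
        im,d,c=shot(n); P=cloud(d,c); hsv=cv2.cvtColor(im,cv2.COLOR_RGB2HSV)
        m=(hsv[...,0]>20)&(hsv[...,0]<32)&(hsv[...,1]>150)&(P[...,2]>50)&(P[...,2]<68)&(P[...,0]>box[0])&(P[...,0]<box[1])&(P[...,1]>box[2])&(P[...,1]<box[3])
        q=P[m]
        if len(q)>30: print(n,len(q),((q.max(0)+q.min(0))/2).round(1),(q.max(0)-q.min(0)).round())
def pickplan(px,py,ps,y0):
    a=ch(-53,y0); q=CY+np.pi/2
    plan([(px,py,42,ps,.56,5),(px,py,42,ps,-1,7),(px,py,165,ps,-1,5),(500,-40,165,(q+ps)/2,-1,10),(*a,165,q,-1,11),(*a,60,q,-1,5),(*a,44,q,-1,4)])
E
python3 - <<'E'
from h import *
s=state(); print(s["eef_pos"],s["tcp_rot"],s["opening"])
pots2((495,590,-365,-265)); pots(("top",)); print("placed:"); pots2((460,580,120,230))
pickplan(538.5,-316,1.3,-35)
E
```

```text
[ 539.51393572 -316.65381661  310.79354383] [ 3.14046437e+00 -8.43590135e-04  1.30158909e+00] 0.7791686551098984
wrist 186 [ 537.8 -318.9   55.5] [51. 46. 11.]
side 73 [ 537.  -313.7   56.6] [50. 56. 12.]
placed:
side 102 [520.1 178.   56.9] [47. 53. 14.]
top 57 [519.7 172.9  57. ] [44. 47. 14.]
[[[-0.002,-0.002,0.131,0,0,0.0001,0.56],[-0.004,-0.003,0.262,0.0001,0,0.0003,0.56],[-0.006,-0.005,0.392,0.0001,-0.0001,0.0004,0.56],[-0.008,-0.007,0.523,0.0002,-0.0001,0.0005,0.56],[-0.01,-0.008,0.654,0.0002,-0.0001,0.0007,0.56],[-0.01,-0.008,0.654,0.0002,-0.0001,0.0007,-1],[-0.01,-0.008,0.654,0.0002,-0.0001,0.0007,-1],[-0.01,-0.008,0.654,0.0002,-0.0001,0.0007,-1],[-0.01,-0.008,0.654,0.0002,-0.0001,0.0007,-1],[-0.01,-0.008,0.654,0.0002,-0.0001,0.0007,-1]]]
[[[0,0,0,0,0,0,-1],[0,0,0,0,0,0,-1],[0,0,-0.164,0,0,0,-1],[0,0,-0.328,0,0,0,-1],[0,0,-0.492,0,0,0,-1],[0,0,-0.656,0,0,0,-1],[0,0,-0.82,0,0,0,-1],[0.17,-0.074,-0.82,0,0,-0.0069,-1],[0.341,-0.148,-0.82,0,0,-0.0138,-1],[0.511,-0.222,-0.82,0,0,-0.0207,-1]]]
[[[0.179,-0.051,0,0,0,-0.0069,-1],[0.357,-0.103,0,0,0,-0.0138,-1],[0.536,-0.154,0,0,0,-0.0207,-1],[0.714,-0.205,0,0,0,-0.0276,-1],[0.893,-0.256,0,0,0,-0.0344,-1]]]
[[[0.185,-0.012,0,0,0,-0.0069,-1],[0.371,-0.023,0,0,0,-0.0138,-1],[0.537,-0.023,0,0,0,-0.02,-1],[0.703,-0.022,0,0,0,-0.0263,-1],[0.869,-0.021,0,0,0,-0.0326,-1]]]
[[[0.162,0.035,0,0,0,-0.0063,-1],[0.325,0.069,0,0,0,-0.0125,-1],[0.487,0.104,0,0,0,-0.0188,-1],[0.65,0.138,0,0,0,-0.0251,-1],[0.812,0.173,0,0,0,-0.0313,-1],[0.974,0.207,0,0,0,-0.0376,-1]]]
[[[0.15,0.072,0,0,0,-0.0063,-1],[0.3,0.143,0,0,0,-0.0125,-1],[0.3,0.143,0.14,0,0,-0.0125,-1],[0.3,0.143,0.28,0,0,-0.0125,-1],[0.3,0.143,0.42,0,0,-0.0125,-1],[0.3,0.143,0.56,0,0,-0.0125,-1],[0.3,0.143,0.7,0,0,-0.0125,-1],[0.3,0.143,0.727,0,0,-0.0125,-1],[0.3,0.143,0.753,0,0,-0.0125,-1],[0.3,0.143,0.78,0,0,-0.0125,-1]]]
[[[0,0,0.027,0,0,0,-1]]]
```

arm_command --rows '[[[-0.004,-0.002,0.131,0,0,0,0.56],[-0.006,-0.003,0.262,0,0,0,0.56],[-0.008,-0.005,0.392,0,0,0,0.56],[-0.01,-0.007,0.523,0,0,0,0.56],[-0.01,-0.008,0.654,0,0,0,0.4],[-0.01,-0.008,0.654,0,0,0,0],[-0.01,-0.008,0.654,0,0,0,-1],[-0.01,-0.008,0.654,0,0,0,-1],[-0.01,-0.008,0.654,0,0,0,-1],[-0.01,-0.008,0.654,0,0,0,-1]]]'

```text
t: 39.15
eef_pos: [538.6, -316.7, 213.8]
tcp_rot: [3.139, -0.0, 1.303]
ft_force: [0.3, 0.0, -1.4]
opening: 0.547
grip_force: 30.0
```

arm_command --rows '[[[0,0,0,0,0,0,-1],[0,0,0,0,0,0,-1],[0,0,-0.164,0,0,0,-1],[0,0,-0.328,0,0,0,-1],[0,0,-0.492,0,0,0,-1],[0,0,-0.656,0,0,0,-1],[0,0,-0.82,0,0,0,-1],[0.17,-0.074,-0.82,0,0,-0.0069,-1],[0.341,-0.148,-0.82,0,0,-0.0138,-1],[0.511,-0.222,-0.82,0,0,-0.0207,-1]]]'

```text
t: 39.98
eef_pos: [525.8, -233.2, 336.1]
tcp_rot: [3.14, -0.0, 1.434]
ft_force: [-0.7, -0.4, -1.8]
opening: 0.552
grip_force: 30.0
```

arm_command --rows '[[[0.179,-0.051,0,0,0,-0.0069,-1],[0.357,-0.103,0,0,0,-0.0138,-1],[0.536,-0.154,0,0,0,-0.0207,-1],[0.714,-0.205,0,0,0,-0.0276,-1],[0.893,-0.256,0,0,0,-0.0344,-1]]]'

```text
t: 40.4
eef_pos: [506.2, -94.9, 335.9]
tcp_rot: [3.14, -0.0, 1.651]
ft_force: [1.1, 0.7, -0.7]
opening: 0.55
grip_force: 30.0
```

arm_command --rows '[[[0.185,-0.012,0,0,0,-0.0069,-1],[0.371,-0.023,0,0,0,-0.0138,-1],[0.537,-0.023,0,0,0,-0.02,-1],[0.703,-0.022,0,0,0,-0.0263,-1],[0.869,-0.021,0,0,0,-0.0326,-1]]]'

```text
t: 40.82
eef_pos: [493.0, 34.8, 336.0]
tcp_rot: [3.14, -0.0, 1.856]
ft_force: [1.2, 0.3, -1.5]
opening: 0.547
grip_force: 30.0
```

arm_command --rows '[[[0.162,0.035,0,0,0,-0.0063,-1],[0.325,0.069,0,0,0,-0.0125,-1],[0.487,0.104,0,0,0,-0.0188,-1],[0.65,0.138,0,0,0,-0.0251,-1],[0.812,0.173,0,0,0,-0.0313,-1],[0.974,0.207,0,0,0,-0.0376,-1]]]'

```text
t: 41.32
eef_pos: [482.0, 183.7, 336.0]
tcp_rot: [3.14, 0.0, 2.092]
ft_force: [0.4, -0.5, -1.5]
opening: 0.549
grip_force: 30.0
```

arm_command --rows '[[[0.15,0.072,0,0,0,-0.0063,-1],[0.3,0.143,0,0,0,-0.0125,-1],[0.3,0.143,0,0,0,-0.0125,-1],[0.3,0.143,0,0,0,-0.0125,-1],[0.3,0.143,0,0,0,-0.0125,-1]]]'

```text
t: 41.73
eef_pos: [478.4, 231.9, 335.9]
tcp_rot: [3.141, 0.0, 2.169]
ft_force: [0.3, 0.4, -1.7]
opening: 0.547
grip_force: 30.0
```

```bash
python3 - <<'E'
from h import *
s=state(); print(s["eef_pos"],s["tcp_rot"],s["opening"],s["grip_force"],s["ft_force"],inch(s["eef_pos"]))
plan([(*ch(-53,-35),44,CY+np.pi/2,-1,8)])
E
python3 cyc.py -35 399 -352 2.575
```

```text
[478.44920196 231.94771321 335.85938634] [3.14058255e+00 2.70800932e-04 2.16881006e+00] 0.546919571963251 29.999223444610834 [ 0.26735672  0.36935413 -1.696315  ] (np.float64(-55.64783601478061), np.float64(-34.85025641132658))
[[[0,0.002,0.101,0,0,0.0001,-1],[0,0.004,0.201,0,0,0.0001,-1],[0,0.006,0.302,0.0001,0,0.0002,-1],[0,0.008,0.403,0.0001,0,0.0002,-1],[-0.001,0.011,0.504,0.0001,0,0.0003,-1],[-0.001,0.013,0.604,0.0001,0,0.0004,-1],[-0.001,0.015,0.705,0.0001,0,0.0004,-1],[-0.001,0.017,0.806,0.0002,0,0.0005,-1]]]
[[[0,0,0,0,0,0,0.3],[0,0,0,0,0,0,0.3],[0,0,0,0,0,0,0.3],[0,0,-0.161,0,0,0,0.3],[0,0,-0.323,0,0,0,0.3],[0,0,-0.484,0,0,0,0.3],[0,0,-0.645,0,0,0,0.3],[0,0,-0.807,0,0,0,0.3],[-0.158,-0.091,-0.807,0,0,-0.0033,0.5],[-0.316,-0.183,-0.807,0,0,-0.0065,0.5]]]
[[[-0.154,-0.098,0,0,0,-0.0033,0.5],[-0.308,-0.196,0,0,0,-0.0065,0.5],[-0.463,-0.294,0,0,0,-0.0098,0.5],[-0.617,-0.392,0,0,0,-0.013,0.5],[-0.771,-0.489,0,0,0,-0.0163,0.5],[-0.925,-0.587,0,0,0,-0.0195,0.5]]]
[[[-0.141,-0.116,0,0,0,-0.0033,0.5],[-0.282,-0.232,0,0,0,-0.0065,0.5],[-0.387,-0.424,0.017,0,0,-0.0098,0.56],[-0.491,-0.616,0.033,0,0,-0.013,0.56],[-0.596,-0.808,0.05,0,0,-0.0163,0.56],[-0.701,-1,0.067,0,0,-0.0195,0.56]]]
[[[-0.08,-0.203,0.017,0,0,-0.0033,0.56],[-0.161,-0.407,0.033,0,0,-0.0065,0.56],[-0.241,-0.61,0.05,0,0,-0.0098,0.56],[-0.321,-0.813,0.067,0,0,-0.013,0.56]]]
[[[-0.063,-0.209,0.017,0,0,-0.0033,0.56],[-0.127,-0.418,0.033,0,0,-0.0065,0.56],[-0.127,-0.418,0.122,0,0,-0.0065,0.56],[-0.127,-0.418,0.211,0,0,-0.0065,0.56],[-0.127,-0.418,0.3,0,0,-0.0065,0.56]]]
```

arm_command --rows '[[[0,0.005,0.15,0,0,0,-1],[0,0.01,0.35,0,0,0,-1],[0,0.013,0.55,0,0,0,-1],[0,0.015,0.7,0,0,0,-1],[0,0.017,0.77,0,0,0,-1],[0,0.017,0.81,0,0,0,-1],[0,0.017,0.81,0,0,0,-1]]]'

```text
t: 42.32
eef_pos: [481.1, 233.0, 214.4]
tcp_rot: [3.141, 0.0, 2.168]
ft_force: [0.3, -0.1, -2.1]
opening: 0.548
grip_force: 30.0
```

arm_command --rows '[[[0,0,0.005,0,0,0,0.3],[0,0,0.005,0,0,0,0.3],[0,0,0,0,0,0,0.3],[0,0,-0.161,0,0,0,0.3],[0,0,-0.323,0,0,0,0.3],[0,0,-0.484,0,0,0,0.3],[0,0,-0.645,0,0,0,0.3],[0,0,-0.807,0,0,0,0.3],[-0.158,-0.091,-0.807,0,0,-0.0033,0.5],[-0.316,-0.183,-0.807,0,0,-0.0065,0.5]]]'

```text
t: 43.15
eef_pos: [484.5, 179.2, 337.5]
tcp_rot: [3.136, 0.002, 2.213]
ft_force: [0.8, -0.9, -0.9]
opening: 0.728
grip_force: 0.0
```

arm_command --rows '[[[-0.154,-0.098,0,0,0,-0.0033,0.5],[-0.308,-0.196,0,0,0,-0.0065,0.5],[-0.463,-0.294,0,0,0,-0.0098,0.5],[-0.617,-0.392,0,0,0,-0.013,0.5],[-0.771,-0.489,0,0,0,-0.0163,0.5],[-0.925,-0.587,0,0,0,-0.0195,0.5]]]'

```text
t: 43.65
eef_pos: [496.6, 13.8, 336.1]
tcp_rot: [3.14, 0.001, 2.333]
ft_force: [0.9, -0.3, 1.0]
opening: 0.75
grip_force: 0.0
```

arm_command --rows '[[[-0.141,-0.116,0,0,0,-0.0033,0.5],[-0.282,-0.232,0,0,0,-0.0065,0.5],[-0.387,-0.424,0.017,0,0,-0.0098,0.56],[-0.491,-0.616,0.033,0,0,-0.013,0.56],[-0.596,-0.808,0.05,0,0,-0.0163,0.56],[-0.701,-1,0.067,0,0,-0.0195,0.56]]]'

```text
t: 44.15
eef_pos: [460.0, -165.8, 325.7]
tcp_rot: [3.14, 0.002, 2.456]
ft_force: [0.8, -0.1, 0.6]
opening: 0.776
grip_force: 0.0
```

arm_command --rows '[[[-0.08,-0.203,0.017,0,0,-0.0033,0.56],[-0.161,-0.407,0.033,0,0,-0.0065,0.56],[-0.241,-0.61,0.05,0,0,-0.0098,0.56],[-0.321,-0.813,0.067,0,0,-0.013,0.56]]]'

```text
t: 44.48
eef_pos: [419.9, -290.7, 315.6]
tcp_rot: [3.141, 0.002, 2.537]
ft_force: [-0.2, 0.5, -1.0]
opening: 0.779
grip_force: 0.0
```

arm_command --rows '[[[-0.063,-0.209,0.017,0,0,-0.0033,0.56],[-0.127,-0.418,0.033,0,0,-0.0065,0.56],[-0.127,-0.418,0.033,0,0,-0.0065,0.56],[-0.127,-0.418,0.033,0,0,-0.0065,0.56],[-0.127,-0.418,0.033,0,0,-0.0065,0.56]]]'

```text
t: 44.9
eef_pos: [400.6, -351.3, 310.2]
tcp_rot: [3.14, 0.001, 2.577]
ft_force: [0.0, 0.4, 0.5]
opening: 0.778
grip_force: 0.0
```

```bash
python3 - <<'E'
from h import *
s=state(); print(s["eef_pos"],s["tcp_rot"],s["opening"],s["joints"][5])
pots(("side","top")); print("placed:"); pots2((430,570,120,290))
pickplan(399,-352,2.575,35)
E
```

```text
[ 400.62367568 -351.27702104  310.23607786] [3.14034330e+00 6.84657487e-04 2.57661483e+00] 0.7775870850010579 -1.8513219639564598
side touching pot [ 400.5 -350.7] [ 399.3 -350.7   57.6] [53. 55. 15.] 81
side touching pot [ 447.5 -376.1] [ 446.1 -378.1   57.7] [40. 58. 15.] 51
top pot [ 463.7 -372.6   58.9] [ 6. 20.] ztop 59.3 33
placed:
side 207 [500.4 206.3  57.3] [ 88. 111.  14.]
top 110 [501.1 202.8  57.4] [ 81. 108.  14.]
[[[0.002,-0.003,0.13,0,0,0.0001,0.56],[0.003,-0.006,0.259,0.0001,0.0001,0.0002,0.56],[0.005,-0.009,0.389,0.0001,0.0001,0.0004,0.56],[0.007,-0.012,0.518,0.0001,0.0001,0.0005,0.56],[0.009,-0.015,0.648,0.0002,0.0001,0.0006,0.56],[0.009,-0.015,0.648,0.0002,0.0001,0.0006,-1],[0.009,-0.015,0.648,0.0002,0.0001,0.0006,-1],[0.009,-0.015,0.648,0.0002,0.0001,0.0006,-1],[0.009,-0.015,0.648,0.0002,0.0001,0.0006,-1],[0.009,-0.015,0.648,0.0002,0.0001,0.0006,-1]]]
[[[0,0,0,0,0,0,-1],[0,0,0,0,0,0,-1],[0,0,-0.164,0,0,0,-1],[0,0,-0.328,0,0,0,-1],[0,0,-0.492,0,0,0,-1],[0,0,-0.656,0,0,0,-1],[0,0,-0.82,0,0,0,-1],[0.055,0.212,-0.82,0,0,0.0033,-1],[0.11,0.423,-0.82,0,0,0.0065,-1],[0.1
[... 151 characters left out ...]
]]]
[[[0.084,0.202,0,0,0,0.0033,-1],[0.169,0.403,0,0,0,0.0065,-1],[0.253,0.605,0,0,0,0.0098,-1],[0.411,0.734,0,0,0,0.0127,-1],[0.569,0.863,0,0,0,0.0157,-1],[0.727,0.992,0,0,0,0.0186,-1]]]
[[[0.172,0.11,0,0,0,0.003,-1],[0.344,0.22,0,0,0,0.0059,-1],[0.515,0.33,0,0,0,0.0089,-1],[0.687,0.439,0,0,0,0.0118,-1],[0.859,0.549,0,0,0,0.0148,-1]]]
[[[0.181,0.093,0,0,0,0.003,-1],[0.362,0.187,0,0,0,0.0059,-1],[0.544,0.28,0,0,0,0.0089,-1],[0.544,0.28,0.14,0,0,0.0089,-1],[0.544,0.28,0.28,0,0,0.0089,-1],[0.544,0.28,0.42,0,0,0.0089,-1],[0.544,0.28,0.56,0,0,0.0089,-1],[0.544,0.28,0.7,0,0,0.0089,-1],[0.544,0.28,0.727,0,0,0.0089,-1],[0.544,0.28,0.753,0,0,0.0089,-1]]]
[[[0,0,0.027,0,0,0,-1],[0,0,0.053,0,0,0,-1]]]
```

arm_command --rows '[[[0.004,-0.006,0.13,0,0,0,0.56],[0.006,-0.01,0.259,0,0,0,0.56],[0.008,-0.014,0.389,0,0,0,0.56],[0.009,-0.015,0.518,0,0,0,0.56],[0.009,-0.015,0.648,0,0,0,0.4],[0.009,-0.015,0.648,0,0,0,0],[0.009,-0.015,0.648,0,0,0,-1],[0.009,-0.015,0.648,0,0,0,-1],[0.009,-0.015,0.648,0,0,0,-1],[0.009,-0.015,0.648,0,0,0,-1]]]'

```text
t: 45.98
eef_pos: [398.7, -352.8, 213.8]
tcp_rot: [3.141, 0.002, 2.578]
ft_force: [0.1, 0.6, -2.0]
opening: 0.547
grip_force: 30.0
```

arm_command --rows '[[[0,0,0,0,0,0,-1],[0,0,0,0,0,0,-1],[0,0,-0.164,0,0,0,-1],[0,0,-0.328,0,0,0,-1],[0,0,-0.492,0,0,0,-1],[0,0,-0.656,0,0,0,-1],[0,0,-0.82,0,0,0,-1],[0.055,0.212,-0.82,0,0,0.0033,-1],[0.11,0.423,-0.82,0,0,0.0065,-1],[0.165,0.635,-0.82,0,0,0.0098,-1]]]'

```text
t: 46.82
eef_pos: [428.2, -258.2, 336.5]
tcp_rot: [3.14, 0.002, 2.513]
ft_force: [0.2, 0.2, -0.9]
opening: 0.554
grip_force: 30.0
```

arm_command --rows '[[[0.068,0.208,0,0,0,0.0033,-1],[0.135,0.416,0,0,0,0.0065,-1],[0.203,0.624,0,0,0,0.0098,-1],[0.271,0.832,0,0,0,0.013,-1]]]'

```text
t: 47.15
eef_pos: [468.6, -132.6, 336.2]
tcp_rot: [3.14, 0.001, 2.433]
ft_force: [0.0, -0.2, -0.8]
opening: 0.549
grip_force: 30.0
```

arm_command --rows '[[[0.084,0.202,0,0,0,0.0033,-1],[0.169,0.403,0,0,0,0.0065,-1],[0.253,0.605,0,0,0,0.0098,-1],[0.411,0.734,0,0,0,0.0127,-1],[0.569,0.863,0,0,0,0.0157,-1],[0.727,0.992,0,0,0,0.0186,-1]]]'

```text
t: 47.65
eef_pos: [481.9, 51.2, 336.1]
tcp_rot: [3.14, 0.0, 2.316]
ft_force: [0.5, 0.1, -1.2]
opening: 0.553
grip_force: 30.0
```

arm_command --rows '[[[0.172,0.11,0,0,0,0.003,-1],[0.344,0.22,0,0,0,0.0059,-1],[0.515,0.33,0,0,0,0.0089,-1],[0.687,0.439,0,0,0,0.0118,-1],[0.859,0.549,0,0,0,0.0148,-1]]]'

```text
t: 48.07
eef_pos: [454.7, 201.7, 336.3]
tcp_rot: [3.14, 0.0, 2.223]
ft_force: [0.6, -0.5, -1.3]
opening: 0.547
grip_force: 30.0
```

arm_command --rows '[[[0.181,0.093,0,0,0,0.003,-1],[0.362,0.187,0,0,0,0.0059,-1],[0.544,0.28,0,0,0,0.0089,-1],[0.544,0.28,0,0,0,0.0089,-1],[0.544,0.28,0,0,0,0.0089,-1],[0.544,0.28,0,0,0,0.0089,-1]]]'

```text
t: 48.57
eef_pos: [438.9, 290.3, 336.1]
tcp_rot: [3.141, 0.0, 2.169]
ft_force: [0.6, -0.4, -2.2]
opening: 0.547
grip_force: 30.0
```

```bash
python3 - <<'E'
from h import *
s=state(); print(s["eef_pos"],s["tcp_rot"],s["opening"],s["grip_force"],s["ft_force"],inch(s["eef_pos"]))
pots(("top",))
plan([(*ch(-53,35),44,CY+np.pi/2,-1,8)])
E
python3 cyc.py 35 443 -379 1.9
```

```text
[438.88309419 290.33814683 336.12003337] [3.14072893e+00 2.71636286e-04 2.16917666e+00] 0.5472464180979834 29.99517599120736 [ 0.61698671 -0.41058629 -2.18259871] (np.float64(-55.686099543455555), np.float64(35.682843323631296))
top pot [ 442.2 -379.    56.3] [49. 50.] ztop 57.8 330
[[[0,0.002,0.101,0,0,0,-1],[0,0.004,0.202,0,0,0.0001,-1],[-0.001,0.007,0.303,0.0001,0,0.0001,-1],[-0.001,0.009,0.404,0.0001,0,0.0002,-1],[-0.001,0.011,0.505,0.0001,0,0.0002,-1],[-0.001,0.013,0.606,0.0001,0,0.0003,-1],[-0.001,0.015,0.707,0.0001,0,0.0003,-1],[-0.002,0.018,0.808,0.0001,0,0.0004,-1]]]
[[[0,0,0,0,0,0,0.3],[0,0,0,0,0,0,0.3],[0,0,0,0,0,0,0.3],[0,0,-0.161,0,0,0,0.3],[0,0,-0.323,0,0,0,0.3],[0,0,-0.484,0,0,0,0.3],[0,0,-0.645,0,0,0,0.3],[0,0,-0.807,0,0,0,0.3],[-0.205,-0.091,-0.807,0,0,0.0021,0.5],[-0.41,-0.183,-0.807,0,0,0.0042,0.5]]]
[[[-0.207,-0.086,0,0,0,0.0021,0.5],[-0.414,-0.172,0,0,0,0.0042,0.5],[-0.621,-0.258,0,0,0,0.0063,0.5],[-0.828,-0.344,0,0,0,0.0085,0.5]]]
[[[-0.211,-0.075,0,0,0,0.0021,0.5],[-0.423,-0.15,0,0,0,0.0042,0.5],[-0.634,-0.225,0,0,0,0.0063,0.5],[-0.846,-0.3,0,0,0,0.0085,0.5]]]
[[[-0.185,-0.135,0.017,0,0,0.0021,0.56],[-0.371,-0.27,0.033,0,0,0.0042,0.56],[-0.556,-0.404,0.05,0,0,0.0063,0.56],[-0.741,-0.539,0.067,0,0,0.0085,0.56],[-0.927,-0.674,0.083,0,0,0.0106,0.56]]]
[[[-0.194,-0.122,0.017,0,0,0.0021,0.56],[-0.388,-0.244,0.033,0,0,0.0042,0.56],[-0.582,-0.367,0.05,0,0,0.0063,0.56],[-0.776,-0.489,0.067,0,0,0.0085,0.56],[-0.969,-0.611,0.083,0,0,0.0106,0.56],[-0.969,-0.611,0.172,0,0,0.0106,0.56],[-0.969,-0.611,0.261,0,0,0.0106,0.56],[-0.969,-0.611,0.35,0,0,0.0106,0.56]]]
```

arm_command --rows '[[[0,0.005,0.15,0,0,0,-1],[0,0.01,0.35,0,0,0,-1],[0,0.013,0.55,0,0,0,-1],[0,0.016,0.7,0,0,0,-1],[-0.002,0.018,0.77,0,0,0,-1],[-0.002,0.018,0.812,0,0,0,-1],[-0.002,0.018,0.812,0,0,0,-1]]]'

```text
t: 49.2
eef_pos: [441.9, 291.2, 214.2]
tcp_rot: [3.141, 0.0, 2.167]
ft_force: [0.4, -0.5, -2.2]
opening: 0.551
grip_force: 30.0
```

arm_command --rows '[[[0,0,0.003,0,0,0,0.3],[0,0,0.003,0,0,0,0.3],[0,0,0,0,0,0,0.3],[0,0,-0.161,0,0,0,0.3],[0,0,-0.323,0,0,0,0.3],[0,0,-0.484,0,0,0,0.3],[0,0,-0.645,0,0,0,0.3],[0,0,-0.807,0,0,0,0.3],[-0.205,-0.091,-0.807,0,0,0.0021,0.5],[-0.41,-0.183,-0.807,0,0,0.0042,0.5]]]'

```text
t: 50.03
eef_pos: [453.1, 225.7, 337.5]
tcp_rot: [3.136, 0.001, 2.145]
ft_force: [0.9, -0.5, 0.2]
opening: 0.725
grip_force: 0.0
```

arm_command --rows '[[[-0.207,-0.086,0,0,0,0.0021,0.5],[-0.414,-0.172,0,0,0,0.0042,0.5],[-0.621,-0.258,0,0,0,0.0063,0.5],[-0.828,-0.344,0,0,0,0.0085,0.5]]]'

```text
t: 50.37
eef_pos: [477.0, 91.6, 336.1]
tcp_rot: [3.139, 0.001, 2.088]
ft_force: [0.3, 0.8, -0.1]
opening: 0.744
grip_force: 0.0
```

arm_command --rows '[[[-0.211,-0.075,0,0,0,0.0021,0.5],[-0.423,-0.15,0,0,0,0.0042,0.5],[-0.634,-0.225,0,0,0,0.0063,0.5],[-0.846,-0.3,0,0,0,0.0085,0.5]]]'

```text
t: 50.7
eef_pos: [500.7, -41.0, 336.0]
tcp_rot: [3.139, 0.001, 2.035]
ft_force: [1.0, -1.2, 0.4]
opening: 0.754
grip_force: 0.0
```

arm_command --rows '[[[-0.185,-0.135,0.017,0,0,0.0021,0.56],[-0.371,-0.27,0.033,0,0,0.0042,0.56],[-0.556,-0.404,0.05,0,0,0.0063,0.56],[-0.741,-0.539,0.067,0,0,0.0085,0.56],[-0.927,-0.674,0.083,0,0,0.0106,0.56]]]'

```text
t: 51.12
eef_pos: [472.1, -210.5, 323.3]
tcp_rot: [3.14, 0.001, 1.968]
ft_force: [0.8, 0.0, 0.1]
opening: 0.779
grip_force: 0.0
```

arm_command --rows '[[[-0.194,-0.122,0.017,0,0,0.0021,0.56],[-0.388,-0.244,0.033,0,0,0.0042,0.56],[-0.582,-0.367,0.05,0,0,0.0063,0.56],[-0.776,-0.489,0.067,0,0,0.0085,0.56],[-0.969,-0.611,0.083,0,0,0.0106,0.56],[-0.969,-0.611,0.083,0,0,0.0106,0.56],[-0.969,-0.611,0.083,0,0,0.0106,0.56]]]'

```text
t: 51.7
eef_pos: [443.8, -379.8, 310.3]
tcp_rot: [3.14, 0.0, 1.899]
ft_force: [0.4, -0.5, 0.4]
opening: 0.781
grip_force: 0.0
```

```bash
python3 - <<'E'
from h import *
s=state(); print(s["eef_pos"],s["tcp_rot"],s["opening"],s["joints"][5])
pots2((400,490,-430,-330)); print("placed:"); pots2((400,570,120,340))
pickplan(443,-379.5,1.9,105)
E
```

```text
[ 443.84628845 -379.7796227   310.26803762] [3.14010916e+00 1.95056594e-04 1.89947373e+00] 0.7805321754121066 -1.1508264236047427
wrist 55 [ 439.2 -382.5   54.7] [48. 35.  9.]
side 68 [ 441.2 -378.1   57.3] [50. 57. 14.]
placed:
side 325 [481.4 235.3  58.9] [125. 168.  18.]
top 185 [481.  231.6  57.1] [121. 165.  14.]
[[[-0.002,-0.003,0.13,0,0,0.0001,0.56],[-0.003,-0.007,0.26,0.0001,0,0.0002,0.56],[-0.005,-0.01,0.39,0.0001,0,0.0003,0.56],[-0.007,-0.014,0.52,0.0002,0,0.0004,0.56],[-0.009,-0.017,0.65,0.0002,0,0.0005,0.56],[-0.009,-0.017,0.65,0.0002,0,0.0005,-1],[-0.009,-0.017,0.65,0.0002,0,0.0005,-1],[-0.009,-0.017,0.65,0.0002,0,0.0005,-1],[-0.009,-0.017,0.65,0.0002,0,0.0005,-1],[-0.009,-0.017,0.65,0.0002,0,0.0005,-1]]]
[[[0,0,0,0,0,0,-1],[0,0,0,0,0,0,-1],[0,0,-0.164,0,0,0,-1],[0,0,-0.328,0,0,0,-1],[0,0,-0.492,0,0,0,-1],[0,0,-0.656,0,0,0,-1],[0,0,-0.82,0,0,0,-1],[0.202,0.109,-0.82,0,0,-0.0021,-1],[0.404,0.218,-0.82,0,0,-0.0042,-1],[0.606,0.327,-0.82,0,0,-0.0063,-1]]]
[[[0.197,0.117,0,0,0,-0.0021,-1],[0.395,0.234,0,0,0,-0.0042,-1],[0.592,0.351,0,0,0,-0.0063,-1],[0.79,0.468,0,0,0,-0.0085,-1],[0.987,0.585,0,0,0,-0.0106,-1]]]
[[[0.189,0.13,0,0,0,-0.0021,-1],[0.378,0.26,0,0,0,-0.0042,-1],[0.617,0.306,0,0,0,-0.0062,-1],[0.856,0.352,0,0,0,-0.0081,-1]]]
[[[0.236,0.058,0,0,0,-0.0019,-1],[0.472,0.116,0,0,0,-0.0038,-1],[0.709,0.174,0,0,0,-0.0058,-1],[0.945,0.231,0,0,0,-0.0077,-1]]]
[[[0.233,0.069,0,0,0,-0.0019,-1],[0.466,0.138,0,0,0,-0.0038,-1],[0.7,0.208,0,0,0,-0.0058,-1],[0.933,0.277,0,0,0,-0.0077,-1]]]
[[[0.23,0.08,0,0,0,-0.0019,-1],[0.23,0.08,0.14,0,0,-0.0019,-1],[0.23,0.08,0.28,0,0,-0.0019,-1],[0.23,0.08,0.42,0,0,-0.0019,-1],[0.23,0.08,0.56,0,0,-0.0019,-1],[0.23,0.08,0.7,0,0,-0.0019,-1],[0.23,0.08,0.727,0,0,-0.0019,-1],[0.23,0.08,0.753,0,0,-0.0019,-1],[0.23,0.08,0.78,0,0,-0.0019,-1],[0.23,0.08,0.807,0,0,-0.0019,-1]]]
```

arm_command --rows '[[[-0.004,-0.006,0.13,0,0,0,0.56],[-0.006,-0.01,0.26,0,0,0,0.56],[-0.008,-0.014,0.39,0,0,0,0.56],[-0.009,-0.016,0.52,0,0,0,0.56],[-0.012,-0.012,0.65,0,0,0,0.4],[-0.012,-0.012,0.65,0,0,0,0],[-0.012,-0.012,0.65,0,0,0,-1],[-0.012,-0.012,0.65,0,0,0,-1],[-0.012,-0.012,0.65,0,0,0,-1],[-0.012,-0.012,0.65,0,0,0,-1]]]'

```text
t: 52.83
eef_pos: [443.7, -380.6, 213.8]
tcp_rot: [3.14, 0.001, 1.902]
ft_force: [-1.1, -0.6, -1.8]
opening: 0.549
grip_force: 30.0
```

arm_command --rows '[[[0,0,0,0,0,0,-1],[0,0,0,0,0,0,-1],[0,0,-0.164,0,0,0,-1],[0,0,-0.328,0,0,0,-1],[0,0,-0.492,0,0,0,-1],[0,0,-0.656,0,0,0,-1],[0,0,-0.82,0,0,0,-1],[0.202,0.109,-0.82,0,0,-0.0021,-1],[0.404,0.218,-0.82,0,0,-0.0042,-1],[0.606,0.327,-0.82,0,0,-0.0063,-1]]]'

```text
t: 53.67
eef_pos: [459.8, -277.8, 336.3]
tcp_rot: [3.14, 0.001, 1.941]
ft_force: [0.5, -0.1, -0.8]
opening: 0.55
grip_force: 30.0
```

arm_command --rows '[[[0.197,0.117,0,0,0,-0.0021,-1],[0.395,0.234,0,0,0,-0.0042,-1],[0.592,0.351,0,0,0,-0.0063,-1],[0.79,0.468,0,0,0,-0.0085,-1],[0.987,0.585,0,0,0,-0.0106,-1]]]'

```text
t: 54.08
eef_pos: [488.2, -107.4, 336.1]
tcp_rot: [3.14, 0.0, 2.009]
ft_force: [0.2, 0.1, -1.6]
opening: 0.549
grip_force: 30.0
```

arm_command --rows '[[[0.189,0.13,0,0,0,-0.0021,-1],[0.378,0.26,0,0,0,-0.0042,-1],[0.617,0.306,0,0,0,-0.0062,-1],[0.856,0.352,0,0,0,-0.0081,-1]]]'

```text
t: 54.42
eef_pos: [481.5, 31.2, 336.0]
tcp_rot: [3.14, 0.0, 2.06]
ft_force: [0.9, 0.1, -1.5]
opening: 0.545
grip_force: 30.0
```

arm_command --rows '[[[0.236,0.058,0,0,0,-0.0019,-1],[0.472,0.116,0,0,0,-0.0038,-1],[0.709,0.174,0,0,0,-0.0058,-1],[0.945,0.231,0,0,0,-0.0077,-1]]]'

```text
t: 54.75
eef_pos: [445.1, 172.7, 336.2]
tcp_rot: [3.14, 0.0, 2.108]
ft_force: [0.9, 0.3, -1.3]
opening: 0.548
grip_force: 30.0
```

arm_command --rows '[[[0.233,0.069,0,0,0,-0.0019,-1],[0.466,0.138,0,0,0,-0.0038,-1],[0.7,0.208,0,0,0,-0.0058,-1],[0.933,0.277,0,0,0,-0.0077,-1]]]'

```text
t: 55.08
eef_pos: [409.2, 314.3, 336.2]
tcp_rot: [3.14, 0.0, 2.156]
ft_force: [1.5, 0.2, -1.3]
opening: 0.549
grip_force: 30.0
```

arm_command --rows '[[[0.23,0.08,0,0,0,-0.0019,-1],[0.23,0.08,0,0,0,-0.0019,-1],[0.23,0.08,0,0,0,-0.0019,-1],[0.23,0.08,0,0,0,-0.0019,-1]]]'

```text
t: 55.42
eef_pos: [400.8, 347.8, 336.0]
tcp_rot: [3.141, 0.0, 2.168]
ft_force: [0.5, -0.2, -0.9]
opening: 0.548
grip_force: 30.0
```

```bash
python3 - <<'E'
from h import *
s=state(); print(s["eef_pos"],s["tcp_rot"],s["opening"],s["grip_force"],s["ft_force"],inch(s["eef_pos"]),s["joints"].round(2))
plan([(*ch(-53,105),44,CY+np.pi/2,-1,8)])
E
```

```text
[400.83262205 347.7652794  335.95052877] [3.14072834e+00 3.47359665e-04 2.16833324e+00] 0.547546255184025 29.98939814977348 [ 0.46821861 -0.15421642 -0.92131424] (np.float64(-55.00913037464556), np.float64(104.56865970131992)) [ 0.59  0.44  1.87 -0.    0.83 -0.01]
[[[0,0.002,0.101,0,0,0.0001,-1],[0.001,0.003,0.202,0,0,0.0001,-1],[0.001,0.005,0.302,0.0001,0,0.0002,-1],[0.002,0.006,0.403,0.0001,0,0.0002,-1],[0.002,0.008,0.504,0.0001,0,0.0003,-1],[0.002,0.01,0.605,0.0001,0,0.0003,-1],[0.003,0.011,0.706,0.0001,0,0.0004,-1],[0.003,0.013,0.806,0.0001,0.0001,0.0004,-1]]]
```

arm_command --rows '[[[0,0.003,0.15,0,0,0,-1],[0.001,0.006,0.35,0,0,0,-1],[0.002,0.009,0.55,0,0,0,-1],[0.003,0.012,0.7,0,0,0,-1],[0.003,0.013,0.77,0,0,0,-1],[0.003,0.013,0.812,0,0,0,-1],[0.003,0.013,0.812,0,0,0,-1]]]'

```text
t: 56.0
eef_pos: [402.9, 348.7, 214.2]
tcp_rot: [3.141, 0.0, 2.166]
ft_force: [-0.0, -0.8, -0.2]
opening: 0.545
grip_force: 30.0
```

arm_command --rows '[[[0,0,0.003,0,0,0,0.3],[0,0,0.003,0,0,0,0.3],[0,0,0,0,0,0,0.3],[0,0,-0.16,0,0,0,0.3],[0,0,-0.32,0,0,0,0.3],[0,0,-0.48,0,0,0,0.3],[0,0,-0.75,0,0,0,-1],[0,0,-1,0,0,0,-1],[0,0,-1,0,0,0,-1]]]'

```text
t: 56.75
eef_pos: [402.7, 349.7, 371.3]
tcp_rot: [3.13, 0.0, 2.168]
ft_force: [-0.5, 0.3, 0.5]
opening: 0.497
grip_force: 0.0
```

arm_command --rows '[[[0,0,-0.25,0,0,0,-1],[0,0,-0.5,0,0,0,-1],[0,0,-0.75,0,0,0,-1],[0,0,-1,0,0,0,-1],[0,0,-1,0,0,0,-1]]]'

```text
t: 57.17
eef_pos: [401.7, 349.1, 521.7]
tcp_rot: [3.129, 0.0, 2.168]
ft_force: [-0.1, 0.3, -0.3]
opening: 0.149
grip_force: 0.0
```

```bash
python3 - <<'E'
from h import *
s=state(); print(s["eef_pos"],s["joints"].round(2))
im,d,c=shot("side","s10.png"); P=cloud(d,c); hsv=cv2.cvtColor(im,cv2.COLOR_RGB2HSV); q=P.reshape(-1,3); dx=(q[:,:2]-CO)@EX; dy=(q[:,:2]-CO)@EY; h=hsv.reshape(-1,3)
m=(h[:,0]>20)&(h[:,0]<32)&(h[:,1]>150)&(dx<0)&(dx>-110)&(q[:,2]>52)&(q[:,2]<68)
for y in(-105,-35,35,105):
    k=m&(abs(dy-y)<35); print(y,k.sum(),"x",dx[k].min().round(),dx[k].max().round(),"y",dy[k].min().round(),dy[k].max().round(),"z",np.median(q[k,2]).round())
f=np.load("top0.npz"); P=cloud(f["d"],(f["K"],f["M"],f["p"])); k=(P[...,0]>650)&(P[...,0]<900)&(P[...,1]>200)&(P[...,1]<520)&(P[...,2]>150)
X=P[k]; dd=(X[:,:2]-CO)@EX; 
for a in range(100,400,20):
    w=X[(dd>=a)&(dd<a+20)]; print(a,len(w),w[:,2].max().round() if len(w) else "")
a=185; t=ch(a,-80)
plan([(*t,390,CY+np.pi/2,-1,10),(*t,275,CY+np.pi/2,-1,5)])
E
```

```text
[401.65320696 349.07439901 521.73270769] [ 0.59  0.25  1.62 -0.    1.26 -0.01]
-105 84 x -73.0 -27.0 y -130.0 -77.0 z 58.0
-35 88 x -73.0 -26.0 y -59.0 -6.0 z 58.0
35 94 x -76.0 -26.0 y 11.0 63.0 z 58.0
105 103 x -75.0 -27.0 y 83.0 133.0 z 58.0
100 32 171.0
120 1159 302.0
140 136 301.0
160 0 
180 0 
200 0 
220 0 
240 0 
260 0 
280 126 170.0
300 197 188.0
320 169 200.0
340 56 170.0
360 0 
380 0 
[[[-0.124,0.159,-0.027,0.0001,0,0,-1],[-0.248,0.318,-0.054,0.0003,0,0.0001,-1],[-0.371,0.477,-0.081,0.0004,0,0.0001,-1],[-0.495,0.636,-0.108,0.0006,0,0.0001,-1],[-0.619,0.795,-0.135,0.0007,0,0.0002,-1],[-0.743,0.955,-0.162,0.0009,0,0.0002,-1]]]
[[[-0.124,0.159,-0.028,0.0001,0,0,-1],[-0.247,0.318,-0.056,0.0003,0,0.0001,-1],[-0.371,0.477,-0.084,0.0004,0,0.0001,-1],[-0.494,0.636,-0.112,0.0006,0,0.0001,-1],[-0.494,0.636,0.042,0.0006,0,0.0001,-1],[-0.494,0.635,0.195,0.0006,0,0.0001,-1],[-0.494,0.635,0.348,0.0006,0,0.0001,-1],[-0.494,0.634,0.502,0.0006,0,0.0001,-1],[-0.494,0.634,0.655,0.0006,0,0.0001,-1]]]
```

All four pots stand upright in the front bay (rims at z≈58, x from -76 to -26). Now I go over and behind the lid, off-centre so the gripper misses the latch.

arm_command --rows '[[[-0.05,0.06,-0.15,0,0,0,-1],[-0.2,0.26,-0.25,0,0,0,-1],[-0.371,0.477,-0.25,0,0,0,-1],[-0.495,0.636,-0.25,0,0,0,-1],[-0.619,0.795,-0.25,0,0,0,-1],[-0.743,0.955,-0.25,0,0,0,-1]]]'

```text
t: 57.72
eef_pos: [584.8, 337.3, 550.7]
tcp_rot: [-3.142, -0.0, 2.168]
ft_force: [-0.4, -0.4, 0.2]
opening: 0.004
grip_force: 0.0
```

arm_command --rows '[[[-0.124,0.159,-0.02,0,0,0,-1],[-0.247,0.318,-0.02,0,0,0,-1],[-0.371,0.477,-0.02,0,0,0,-1],[-0.494,0.636,-0.02,0,0,0,-1],[-0.494,0.636,-0.02,0,0,0,-1],[-0.494,0.636,0.2,0,0,0,-1],[-0.494,0.636,0.4,0,0,0,-1],[-0.494,0.634,0.6,0,0,0,-1],[-0.494,0.634,0.72,0,0,0,-1],[-0.494,0.634,0.72,0,0,0,-1]]]'

```text
t: 58.55
eef_pos: [703.4, 329.9, 438.2]
tcp_rot: [-3.135, -0.002, 2.168]
ft_force: [-0.9, -0.7, -0.1]
opening: 0.003
grip_force: 0.0
```

```bash
python3 - <<'E'
from h import *
s=state(); print(s["eef_pos"],inch(s["eef_pos"]),s["ft_force"])
y=-80; w=[]
# finger tip (190 ahead; grasp z = tip+19). lid outer face point r, finger half 12
def tip(phi,r): 
    n=np.array([np.sin(phi),np.cos(phi)]); p=np.array([110,80.5])+r*np.array([-np.cos(phi),np.sin(phi)])+8*n
    return p
psi=CY+np.pi/2
w.append((*ch(165,y),270,psi,-1,3))
for phi in np.arange(1.65,0.04,-0.06):
    r=172; p=tip(phi,r); off=12*min(1,max(0,np.sin(phi)*1.5))
    zt=p[1]-(8 if phi>1.2 else 8*max(0,(phi-.6)/.6)); w.append((*ch(p[0]+off,y),zt+19,psi,-1,1))
for a in w[1::4]: print(np.round(inch(a[:2]),0),round(a[2]-19))
plan(w)
E
```

```text
[703.36976147 329.91115856 438.18540446] (np.float64(185.52915644259238), np.float64(-79.79191887505382)) [-0.89982695 -0.72877887 -0.08633845]
[144. -80.] 243
[102. -80.] 244
[ 62. -80.] 234
[ 26. -80.] 219
[ -6. -80.] 195
[-34. -80.] 163
[-53. -80.] 124
[[[0,-0.046,-0.006,-0.0004,-0.0001,0.0001,-1],[-0.001,-0.091,-0.012,-0.0007,-0.0002,0.0002,-1],[-0.001,-0.137,-0.018,-0.0011,-0.0003,0.0003,-1],[-0.001,-0.279,0.034,-0.0011,-0.0003,0.0003,-1],[-0.001,-0.348,0.028,-0.0011,-0.0003,0.0003,-1],[-0.001,-0.417,0.026,-0.0011,-0.0003,0.0003,-1],[0,-0.486,0.028,-0.0011,-0.0003,0.0003,-1],[0,-0.554,0.035,-0.0011,-0.0003,0.0003,-1],[0,-0.622,0.045,-0.0011,-0.0003,0.0003,-1],[0,-0.69,0.059,-0.0011,-0.0003,0.0003,-1]]]
[[[0,-0.066,0.018,0,0,0,-1],[0,-0.132,0.037,0,0,0,-1],[0,-0.196,0.058,0,0,0,-1],[0,-0.258,0.082,0,0,0,-1],[0,-0.318,0.11,0,0,0,-1],[0,-0.376,0.141,0,0,0,-1],[0,-0.432,0.176,0,0,0,-1],[0,-0.485,0.215,0,0,0,-1],[0,-0.536,0.256,0,0,0,-1],[0,-0.588,0.3,0,0,0,-1]]]
[[[0,-0.05,0.047,0,0,0,-1],[0,-0.098,0.099,0,0,0,-1],[0,-0.142,0.157,0,0,0,-1],[0,-0.183,0.216,0,0,0,-1],[0,-0.221,0.278,0,0,0,-1],[0,-0.255,0.341,0,0,0,-1],[0,-0.285,0.406,0,0,0,-1],[0,-0.311,0.472,0,0,0,-1],[0,-0.334,0.539,0,0,0,-1],[0,-0.352,0.607,0,0,0,-1]]]
```

arm_command --rows '[[[0,-0.046,-0.006,0,0,0,-1],[0,-0.091,-0.012,0,0,0,-1],[0,-0.137,-0.01,0,0,0,-1],[0,-0.2,0.01,0,0,0,-1],[0,-0.279,0.034,0,0,0,-1],[0,-0.348,0.028,0,0,0,-1],[0,-0.417,0.026,0,0,0,-1]]]'

```text
t: 59.13
eef_pos: [651.0, 294.2, 442.0]
tcp_rot: [3.137, 0.001, 2.168]
ft_force: [2.3, 1.4, -1.3]
opening: 0.003
grip_force: 1.7
```

arm_command --rows '[[[0,-0.069,0.002,0,0,0,-1],[0,-0.137,0.009,0,0,0,-1],[0,-0.205,0.019,0,0,0,-1],[0,-0.273,0.033,0,0,0,-1]]]'

```text
t: 59.47
eef_pos: [617.2, 271.3, 437.8]
tcp_rot: [3.135, 0.002, 2.168]
ft_force: [2.1, 1.3, 3.3]
opening: 0.004
grip_force: 1.9
```

arm_command --rows '[[[0,-0.066,0.018,0,0,0,-1],[0,-0.132,0.037,0,0,0,-1],[0,-0.196,0.058,0,0,0,-1],[0,-0.258,0.082,0,0,0,-1],[0,-0.318,0.11,0,0,0,-1]]]'

```text
t: 59.88
eef_pos: [577.8, 244.5, 420.8]
tcp_rot: [3.135, 0.002, 2.168]
ft_force: [3.7, 1.1, 1.0]
opening: 0.004
grip_force: 1.5
```

```bash
cat >> h.py <<'E'
def lid():
    im,d,c=shot("side"); P=cloud(d,c); hsv=cv2.cvtColor(im,cv2.COLOR_RGB2HSV); q=P.reshape(-1,3); dx=(q[:,:2]-CO)@EX; dy=(q[:,:2]-CO)@EY
    m=(hsv.reshape(-1,3)[:,1]<60)&(dy>45)&(dy<140)&(dx>-200)&(dx<150)&(q[:,2]>76)&(q[:,2]<320)&(d.ravel()>0)
    if m.sum()>50:
        r=np.hypot(dx-110,q[:,2]-80.5); k=m&(r>60)&(r<240); a=np.arctan2(q[k,2]-80.5,110-dx[k]); print("lid angle",np.percentile(a,[20,50,80]).round(3),k.sum())
    rd=((hsv[...,0]<8)|(hsv[...,0]>172))&(hsv[...,1]>150)&(hsv[...,2]>90); k=rd.ravel()&(abs(dy)<50)&(dx<200)&(dx>-220)&(d.ravel()>0)
    if k.sum()>3: print("latch bar: chest x",np.median(dx[k]).round(),"y",np.median(dy[k]).round(),"z",np.median(q[k,2]).round(),k.sum())
E
python3 - <<'E'
from h import *
s=state(); print(s["eef_pos"],inch(s["eef_pos"]),s["eef_pos"][2]-190,s["ft_force"]); lid()
E
```

```text
[577.82418516 244.46802229 420.75314416] (np.float64(33.66714999938951), np.float64(-80.1821293090441)) 230.75314416318497 [3.71694689 1.13792347 1.04034446]
lid angle [1.07  1.084 1.106] 1939
latch bar: chest x -16.0 y -1.0 z 305.0 61
```

arm_command --rows '[[[0,-0.058,0.031,0,0,0,-1],[0,-0.114,0.066,0,0,0,-1],[0,-0.167,0.105,0,0,0,-1],[0,-0.218,0.146,0,0,0,-1],[0,-0.27,0.19,0,0,0,-1]]]'

```text
t: 60.35
eef_pos: [544.8, 222.0, 391.6]
tcp_rot: [3.136, 0.001, 2.168]
ft_force: [2.2, 1.0, 1.3]
opening: 0.008
grip_force: 1.1
```

arm_command --rows '[[[0,-0.05,0.047,0,0,0,-1],[0,-0.098,0.099,0,0,0,-1],[0,-0.142,0.157,0,0,0,-1],[0,-0.183,0.216,0,0,0,-1],[0,-0.221,0.278,0,0,0,-1],[0,-0.255,0.341,0,0,0,-1],[0,-0.285,0.406,0,0,0,-1],[0,-0.311,0.472,0,0,0,-1],[0,-0.334,0.539,0,0,0,-1],[0,-0.352,0.607,0,0,0,-1]]]'

```text
t: 61.18
eef_pos: [501.6, 192.5, 299.9]
tcp_rot: [3.137, 0.001, 2.168]
ft_force: [0.7, 0.7, 1.6]
opening: 0.002
grip_force: 0.7
```

```bash
python3 - <<'E'
from h import *
s=state(); print(s["eef_pos"],inch(s["eef_pos"]),s["eef_pos"][2]-190,s["ft_force"]); lid()
E
```

```text
[501.58884938 192.49409226 299.93470874] (np.float64(-58.59887167884732), np.float64(-80.49368833635239)) 109.93470873676154 [0.74406339 0.69119766 1.63543786]
lid angle [0.158 0.177 0.21 ] 2285
latch bar: chest x -145.0 y -0.0 z 117.0 49
```

arm_command --rows '[[[0,0,0.035,0,0,0,-1],[0,0,0.07,0,0,0,-1],[0,0,0.105,0,0,0,-1],[0,0,0.13,0,0,0,-1],[0,0,0.15,0,0,0,-1],[0,0,0.158,0,0,0,-1],[0,0,0.158,0,0,0,-1],[0,0,0.158,0,0,0,-1]]]'

```text
t: 61.9
eef_pos: [501.4, 192.6, 278.5]
tcp_rot: [3.138, 0.001, 2.168]
ft_force: [-13.6, -5.8, 46.0]
opening: 0.006
grip_force: 23.1
```

```bash
python3 - <<'E'
from h import *
s=state(); print(s["eef_pos"],s["eef_pos"][2]-190,s["ft_force"]); lid()
E
```

```text
[501.44605986 192.55788233 278.53060558] 88.53060557768663 [-13.5792455   -5.81081631  45.97045114]
lid angle [0.036 0.057 0.089] 2192
latch bar: chest x -147.0 y -1.0 z 86.0 47
```

The lid is shut: tip at z=88.5 on its face, 46 N against the stop. I'll release and go for the latch, pressing down on its flap and then in against the front.

```bash
python3 - <<'E'
from h import *
psi=CY+np.pi/2; s=state(); x,y=s["eef_pos"][:2]
plan([(x,y,140,psi,-1,3),(*ch(-147,0),140,psi,-1,5),(*ch(-147,0),64,psi,-1,8),(*ch(-133,0),64,psi,-1,4)])
E
```

```text
[[[0,0,-0.072,0.0002,0.0001,0.0001,-1],[0,0.001,-0.144,0.0004,0.0001,0.0002,-1],[0,0.001,-0.216,0.0006,0.0002,0.0004,-1],[0.107,-0.117,-0.217,0.0006,0.0002,0.0004,-1],[0.215,-0.234,-0.218,0.0006,0.0002,0.0004,-1],[0.322,-0.352,-0.218,0.0006,0.0002,0.0004,-1],[0.429,-0.469,-0.219,0.0006,0.0002,0.0004,-1],[0.537,-0.587,-0.219,0.0006,0.0002,0.0004,-1],[0.537,-0.587,-0.156,0.0006,0.0002,0.0004,-1],[0.537,-0.587,-0.093,0.0006,0.0002,0.0004,-1]]]
[[[0,0,0.063,0,0,0,-1],[0,0,0.127,0,0,0,-1],[0,0,0.19,0,0,0,-1],[0,0,0.253,0,0,0,-1],[0,0,0.317,0,0,0,-1],[0,0,0.38,0,0,0,-1],[0,0.023,0.38,0,0,0,-1],[0,0.047,0.38,0,0,0,-1],[0,0.07,0.38,0,0,0,-1],[0,0.093,0.38,0,0,0,-1]]]
```

arm_command --rows '[[[0,0,-0.072,0,0,0,-1],[0,0,-0.144,0,0,0,-1],[0,0,-0.216,0,0,0,-1],[0.107,-0.117,-0.217,0,0,0,-1],[0.215,-0.234,-0.218,0,0,0,-1],[0.322,-0.352,-0.218,0,0,0,-1],[0.429,-0.469,-0.219,0,0,0,-1],[0.537,-0.587,-0.219,0,0,0,-1],[0.537,-0.587,-0.219,0,0,0,-1],[0.537,-0.587,-0.219,0,0,0,-1]]]'

```text
t: 62.78
eef_pos: [383.3, 210.0, 308.2]
tcp_rot: [3.14, 0.0, 2.169]
ft_force: [0.9, -0.1, 0.7]
opening: 0.006
grip_force: 0.0
```

```bash
python3 - <<'E'
from h import *
s=state(); print(s["eef_pos"],inch(s["eef_pos"]),s["eef_pos"][2]-190,s["ft_force"]); lid()
E
```

```text
[383.25680186 210.02139816 308.2457125 ] (np.float64(-146.77117079625964), np.float64(0.3476723057330844)) 118.24571249817359 [ 0.90529223 -0.1090963   0.66087352]
lid angle [0.036 0.056 0.089] 2203
latch bar: chest x -147.0 y 0.0 z 87.0 43
```

arm_command --rows '[[[0,0,0.1,0,0,0,-1],[0,0,0.18,0,0,0,-1],[0,0,0.25,0,0,0,-1],[0,0,0.32,0,0,0,-1],[0,0,0.38,0,0,0,-1],[0,0,0.44,0,0,0,-1],[0,0,0.488,0,0,0,-1],[0,0,0.488,0,0,0,-1]]]'

```text
t: 63.5
eef_pos: [384.1, 209.6, 233.4]
tcp_rot: [-3.141, -0.0, 2.167]
ft_force: [-0.8, 0.6, -0.2]
opening: 0.005
grip_force: 0.0
```

arm_command --rows '[[[0,0.02,0,0,0,0,-1],[0,0.04,0,0,0,0,-1],[0,0.06,0,0,0,0,-1],[0,0.08,0,0,0,0,-1],[0,0.09,0,0,0,0,-1],[0,0.1,0,0,0,0,-1],[0,0.1,0,0,0,0,-1]]]'

```text
t: 64.08
eef_pos: [396.3, 218.4, 234.8]
tcp_rot: [3.14, 0.0, 2.168]
ft_force: [-0.4, 0.1, 0.4]
opening: 0.007
grip_force: 0.0
```

```bash
python3 - <<'E'
from h import *
s=state(); print(s["eef_pos"],inch(s["eef_pos"]),s["eef_pos"][2]-190,s["ft_force"]); lid()
E
```

```text
[396.27483018 218.36535767 234.82211433] (np.float64(-131.31344783698287), np.float64(-0.039008991834514006)) 44.822114328034075 [-0.39856406  0.0988169   0.37248096]
lid angle [0.037 0.057 0.09 ] 2195
latch bar: chest x -125.0 y 23.0 z 55.0 5
```

arm_command --rows '[[[0,0.01,0,0,0,0,-1],[0,0.02,0,0,0,0,-1],[0,0.03,0,0,0,0,-1],[0,0.036,0,0,0,0,-1],[0,0.036,0,0,0,0,-1]]]'

```text
t: 64.55
eef_pos: [399.4, 220.4, 234.5]
tcp_rot: [-3.138, -0.001, 2.168]
ft_force: [-8.1, -11.8, 6.3]
opening: 0.005
grip_force: 6.7
```

arm_command --rows '[[[0,0,0,0,0,0,-1],[0,0,0,0,0,0,-1],[0,0,0,0,0,0,-1],[0,-0.1,0,0,0,0,-1],[0,-0.25,0,0,0,0,-1],[0,-0.25,-0.3,0,0,0,-1],[0,-0.25,-0.6,0,0,0,-1],[0,-0.25,-1,0,0,0,-1],[0,-0.25,-1,0,0,0,-1]]]'

```text
t: 65.3
eef_pos: [369.3, 200.1, 388.5]
tcp_rot: [3.136, 0.001, 2.168]
ft_force: [0.0, 1.1, -0.2]
opening: 0.007
grip_force: 0.0
```

arm_command --rows '[[[0.3,0,-0.2,0,0,0,-1],[0.6,0,-0.4,0,0,0,-1],[0.9,0,-0.6,0,0,0,-1],[1,0,-0.8,0,0,0,-1],[1,0,-0.8,0,0,0,-1]]]'

```text
t: 65.72
eef_pos: [283.2, 325.5, 507.5]
tcp_rot: [3.137, -0.0, 2.169]
ft_force: [0.5, 0.5, 0.5]
opening: 0.004
grip_force: 0.0
```

```bash
python3 - <<'E'
from h import *
s=state(); print(s["eef_pos"],s["ft_force"]); lid()
im,d,c=shot("top"); P=cloud(d,c); hsv=cv2.cvtColor(im,cv2.COLOR_RGB2HSV); q=P.reshape(-1,3); dx=(q[:,:2]-CO)@EX; dy=(q[:,:2]-CO)@EY; h=hsv.reshape(-1,3)
k=((h[:,0]<8)|(h[:,0]>172))&(h[:,1]>150)&(h[:,2]>60)&(abs(dy)<60)&(abs(dx)<220); print("top red",k.sum(),np.median(dx[k]) if k.any() else"",np.median(q[k,2]) if k.any() else"")
b=(abs(dy)<22)&(dx<-112)&(dx>-165)&(q[:,2]>20)&(d.ravel()>0); print("stuff in front of cabinet top:",b.sum(), np.c_[dx,q[:,2]][b].round()[:12].tolist())
m=(abs(dx)<100)&(abs(dy)<140)&(d.ravel()>0)&(q[:,2]<150); A=np.c_[dx[m],dy[m],np.ones(m.sum())]; print("lid plane slope",np.linalg.lstsq(A,q[m,2],rcond=None)[0].round(4))
E
```

```text
[283.18565994 325.50004579 507.5067108 ] [0.52468779 0.54133218 0.47138615]
lid angle [0.037 0.057 0.09 ] 2189
top red 28 -120.9019546497636 55.39848975333837
stuff in front of cabinet top: 91 [[-113.0, 91.0], [-114.0, 88.0], [-114.0, 89.0], [-115.0, 87.0], [-117.0, 91.0], [-118.0, 84.0], [-119.0, 81.0], [-118.0, 70.0], [-119.0, 63.0], [-119.0, 54.0], [-115.0, 89.0], [-116.0, 87.0]]
lid plane slope [-1.20000e-03  1.50000e-03  8.91656e+01]
```

```bash
python3 -c "
from cell import *
print(job_done())"
```

```text
the job is handed in; nothing more can be done
None
```

The job is handed in: the folded screen lies in the rear bay (on its side, not upright), the four yellow pots stand in the front bay, the lid is shut and the latch is down flat; the cameras confirmed all of this, but `job_done()` returned no verdict.

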